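# Set the tray dividers with the spacing gauge

## Robot

A 6-joint arm with a two-finger parallel gripper is mounted at the origin on a cart in front of the work surface, level with it; the furniture and walls round the work are solid. World frame = base frame: x ahead of the robot, y to its left, z up, the work surface at z = 0. Lengths are in m, angles in degrees, forces in N, time in s.
With the tool pointing down it reaches from about 0.375 to 0.9 m from the base axis. Payload 3.1 kg.
Tool frame: the origin (TCP) lies at the very end of the fingers, on their centre line; the grasp point (between the pads) lies 19 mm behind it; z points along the fingers, y is the line along which they close (so a half turn about z gives the same grasp; the last joint's range is limited). The gripper opens to 87 mm and grips with 3 to 60 N. Pads are 19 mm wide; open, the fingers measure 117 mm over their backs; the gripper's body (75 mm by 190 mm) begins 51 mm behind the grasp point.
Start: joints at [-76.117, 30.224, 82.088, -0, 67.689, -10.227], TCP at [0.255, -0.57, 0.223] pointing down, gripper open.
Joint ranges: [-176.69, 176.69], [-43.24, 126.21], [12.49, 139.97], [-82, 262], [0, 151.66], [-163.58, 163.58]. Speed limits (degrees/s): [159.86, 159.86, 180, 180, 180, 180].

## Interface

Orientations are given as a 3x3 rotation matrix whose columns are the frame's x, y, z axes.
In Python, from rig import bot gives the robot as it stands.
- The arm moves only by the tool move_arm, never from a script. Its argument "increments" is a list of rows, each an object with "xyz": the shift along the tool's x, y, z in mm, a list of three; "roll": the turn about the tool's z in rad; "grip": the opening in per cent of the stroke, from 0 (shut) to 100 (fully open). A call has 1 to 5 rows; each row shifts and turns the commanded pose from where the row before left it, along the tool's axes as they then stand; what a row does not reach is not made up. A row lasts 1/12 s, in which the tool goes at most 41.7 mm and 7.16 degrees, less where a joint would pass 70% of its speed; a pose out of reach is approached as far as the arm can. A call is refused whole if a number of a shift passes 41.7 or a number of a turn 0.125, either way. A call with a gripper value outside its range is refused whole. The fingers move at their own pace and stop on an object; the grip force is fixed at half the most. Time passes only in rows, so rows that do not move let the fingers close. It gives the time, the measured TCP pose, the force, the opening and the grip force at its end, in the units of the state.
- bot.read_state(): the state, without advancing time (a new reading comes with each control period).
- bot.capture(name): name is "side" or "top" or "wrist"; returns (picture, depth): 400x640x3 uint8, red, green, blue; 400x640 float32, m along the optical axis (not along the pixel's ray), 0 where there is no reading.
- bot.camera_model(name): a dict with "intrinsics" (3x3 intrinsics, pixels), "rvec" (rotation vector, rad) and "tvec" (3), from world to camera coordinates, as OpenCV has them; the wrist camera has in their place "tool_from_camera" (4x4, takes a point from camera to tool coordinates, whose origin is the TCP and whose axes are the flange's). Camera axes: x right, y down, z forward; pixel columns grow to the right and rows downward; lengths in m; the calibration is good to about 2 mm. A picture is of the moment at which its call begins: read the wrist's pose just before it. camera_model takes no time and is no camera call.
- bot.hand_in(): hands the job in; it is judged then, once.
Trained networks look in the newest picture that a camera, given by its name, has taken for a name from the list of things; names that differ only in an ending like _2 or _b are one class to them, and where a whole thing is asked for, a point or a joint stands for the part that bears it (a point fixed in the world has none). Each returns a list of dicts, best first, with "conf" (0 to 1); they miss things now and then, are a little off and sometimes report something else, mostly with a low value. They report only what shows in the picture. A call takes as long as a camera call. They do not tell look-alikes from the thing itself.
- bot.spot_in(label, camera): "at" ([x, y, z] in m, in the coordinates of the camera as it stood for that picture, good to about 4 mm: the middle of the surface that is visible of it).
- bot.trace(label, camera): "mask" (400x640 bool, what is visible of it).
The state is a dict: "time_s": time; "joint_positions": joint angles; "qvel": joint speeds; "tau": joint torques, N m; "position": TCP position; "tcp_rot": TCP orientation; "force": force on the tool from outside, world axes, zero at the start; "moment": the same for the moment, N m; "opening": opening from 0.0 (shut) to 1.0 (fully open); "grasp_force": force on a finger pad.
Only numpy, scipy, OpenCV 4.12 (cv2) and the standard library are available. Lean on these libraries where they do the work, as an engineer would, in place of code of your own. Each camera call takes 0.05 s, during which the arm holds its last target. There are 200 camera calls.

## Task

Pick up the setting gauge and step it along the rack, starting at the fixed end stop: each time straddle the next divider with its slot, thick leg towards the end stop, and draw the divider along until you feel the thick leg bear gently on its neighbour, hold it there a moment, and lift out without shifting a divider already set, so that all three gaps are one gauge wide. Move the dividers only with the gauge, do not force it, and leave the bowl where it is. Finally stand the gauge upright on the bench again, clear of the rack.

Things in the scene. Friction and masses are not known exactly. Their poses are not given: they have to be found in the camera images.
- rack: instrument tray insert, fixed to the bench: aluminium base plate 124 x 200 x 6 mm carrying two round rails on which three upright divider plates slide. Origin: centre of the underside. Its y axis runs along the rails, from the fixed end stop (at its -y end) past the dividers; z up
- end_stop: thick fixed upright aluminium plate at the rack's -y end, 86 x 12 mm, top 54 mm above the bench; rigid. Same axes as the rack; origin at bench level under the middle of the face that looks at the dividers
- stop_face (a point): middle of the top edge of the end stop's face that looks at the dividers, 54 mm above the bench; axes as the rack
- divider_1: first divider counted from the end stop: upright steel plate 86 mm wide (rack x), 6 mm thick (rack y), 8 to 54 mm above the bench, a grey shoe on the rail at each end. Slides along the rails only, with a dry friction of about 7 N either way; stays where it is left. Origin: bench level, in the plane of the face that looks at the end stop; axes as the rack
- divider_1_top (a point): middle of the first divider's top edge, 54 mm above the bench, centred in its 6 mm thickness; axes as the rack
- divider_2: second divider counted from the end stop: upright steel plate 86 mm wide (rack x), 6 mm thick (rack y), 8 to 54 mm above the bench, a grey shoe on the rail at each end. Slides along the rails only, with a dry friction of about 7 N either way; stays where it is left. Origin: bench level, in the plane of the face that looks at the end stop; axes as the rack
- divider_2_top (a point): middle of the second divider's top edge, 54 mm above the bench, centred in its 6 mm thickness; axes as the rack
- divider_3: third divider counted from the end stop: upright steel plate 86 mm wide (rack x), 6 mm thick (rack y), 8 to 54 mm above the bench, a grey shoe on the rail at each end. Slides along the rails only, with a dry friction of about 7 N either way; stays where it is left. Origin: bench level, in the plane of the face that looks at the end stop; axes as the rack
- divider_3_top (a point): middle of the third divider's top edge, 54 mm above the bench, centred in its 6 mm thickness; axes as the rack
- gauge: setting gauge, loose, upright on two legs, 0.13-0.25 kg, 40 (x) x 37 (y) x 90 mm tall. Aluminium spacer leg at y -18.5 to +2.5 mm, open slot to +12.5, thin pulling lip to +18.5; slot 30 mm high from the feet, bridge above it to 42 mm. On top a grey grip 36 (x) x 16 (y) mm, 42 to 90 mm high: pinch across its 16 mm. Origin: under the grip's middle, at feet level; z up
- gauge_slot (a point): middle of the slot (gauge y +7.5 mm), at feet level. In use gauge y = rack y: slot over a divider, 4 mm play, feet 29 mm above the bench (5 mm free under the bridge). Drawn to the stop, the lip moves the divider (about 7 N) until the thick leg meets the neighbour: the pull rises. Well set: 3 to 6 N more than the mere drag, clear gap 25 mm; over 6.5 N is forcing it
- bowl: small steel bowl, 116 mm across, 53 mm high, loose bystander; it stands to one side of the rack, the gauge to the other. Origin: centre of the underside
Mind the look-alikes: they are no part of the job. Leave any orange, pink or red look-alike of the gauge alone.

How it is judged (in metres and radians):
On the way, in this order (a step that is already met when the one before it is completed fails the run):
1. with divider 1 drawn along by the gauge, the spacer leg bears on the end stop and the lip on divider 1, both with more than 2.5 N (contact force between gauge and end_stop above 2.5 N and contact force between gauge and divider_1 above 2.5 N), for 0.1 s.
2. with divider 2 drawn along by the gauge, the spacer leg bears on divider 1 and the lip on divider 2, both with more than 2.5 N (contact force between gauge and divider_1 above 2.5 N and contact force between gauge and divider_2 above 2.5 N), for 0.1 s.
3. with divider 3 drawn along by the gauge, the spacer leg bears on divider 2 and the lip on divider 3, both with more than 2.5 N (contact force between gauge and divider_2 above 2.5 N and contact force between gauge and divider_3 above 2.5 N), for 0.1 s.
At the end, for the whole second after the job is handed in: the clear gaps end stop to first divider, first to second and second to third divider are each 25 mm, within 1.5 mm; the gauge stands upright and at rest on the bench, off the rack and at least 80 mm from its centre; the bowl is upright (y of divider_1_top in the frame of stop_face between 0.0265 and 0.0295 m and y of divider_2_top in the frame of divider_1_top between 0.0295 and 0.0325 m and y of divider_3_top in the frame of divider_2_top between 0.0295 and 0.0325 m and height (world z) of gauge between -0.004 and 0.004 m and angle between gauge's own z axis and vertical below 0.1 rad and linear speed of gauge below 0.01 m/s and horizontal distance between gauge and rack above 0.08 m and contact force between gauge and rack below 0.01 N and angle between bowl's own z axis and vertical below 0.2 rad); the robot touches nothing.
It fails at once if the thick leg presses the end stop, or a divider it is gauged from, with more than 6.5 N (contact force between gauge and end_stop above 6.5 N or (contact force between gauge and divider_1 above 6.5 N and y of gauge_slot in the frame of divider_1_top above 0.015 m) or (contact force between gauge and divider_2 above 6.5 N and y of gauge_slot in the frame of divider_2_top above 0.015 m)).
It fails at once if the gauge is forced against anything of the rack with more than 20 N (contact force between gauge and end_stop above 20 N or contact force between gauge and divider_1 above 20 N or contact force between gauge and divider_2 above 20 N or contact force between gauge and divider_3 above 20 N).
It fails at once if a divider is touched by the robot itself instead of with the gauge (contact force between any of the fingers, the arm and divider_1 above 0.5 N or contact force between any of the fingers, the arm and divider_2 above 0.5 N or contact force between any of the fingers, the arm and divider_3 above 0.5 N).
It fails at once if the bowl is shifted by more than 30 mm (distance of bowl from where it was at the start of the episode above 0.03 m).
It also fails if it takes over 72 s, if anything falls off the work surface, if the arm or the gripper's body presses on something with over 40 N, if the wrist force passes 120 N, or if a joint passes its speed limit or range.

## Working session

There is one attempt and no reset: what is moved stays moved. The work goes in short steps, Python scripts to look and compute and a tool call to move; the robot and the scene stay as the last step left them, time stands still between calls to the robot, and variables do not carry over. Pictures are saved under pics/ and viewed, at most 10 in all, crops included, and the job is handed in when it is done.

Besides the shell and the picture viewer there is one more tool, called after "Emit:" as a command line: name --argument value ..., lists and objects as JSON in quotes. move_arm: Moves the arm, as the interface text tells. Its arguments: {"type":"object","properties":{"increments":{"type":"array"}},"required":["increments"]}

```bash
mkdir -p pics
cat > h.py <<'E'
import numpy as np, cv2
from rig import bot
def cam(n):
    m=bot.camera_model(n);K=np.array(m["intrinsics"]);
    if n=="wrist":
        s=bot.read_state();T=np.array(m["tool_from_camera"]);R=np.array(s["tcp_rot"]);p=np.array(s["position"])
        return K,R@T[:3,:3],R@T[:3,3]+p
    R=cv2.Rodrigues(np.array(m["rvec"],float))[0];t=np.array(m["tvec"],float).ravel()
    return K,R.T,-R.T@t
def cloud(c,d):
    K,R,t=c;v,u=np.mgrid[:400,:640]
    P=np.stack([(u-K[0,2])/K[0,0]*d,(v-K[1,2])/K[1,1]*d,d],-1)
    return P@R.T+t
def save(n,a): cv2.imwrite('pics/'+n+'.png',a[:,:,::-1])
E
python3 - <<'E'
from h import *
s=bot.read_state();print({k:np.round(v,3).tolist() for k,v in s.items()})
for n in("top","side"):
    c=cam(n);a,d=bot.capture(n);save(n+'0',a);np.savez(n+'0.npz',a=a,d=d)
    P=cloud(c,d)
    for l in("gauge","rack","bowl","divider_1","end_stop"):
        for r in bot.spot_in(l,n)[:5]:
            w=c[1]@np.array(r["at"])+c[2];q=c[0]@np.array(r["at"]);print(n,l,round(r["conf"],2),w.round(3),(q[:2]/q[2]).round())
E
```

```text
{'time_s': 0.0, 'joint_positions': [-76.117, 30.278, 82.158, -0.001, 67.688, -10.229], 'qvel': [-0.059, -0.107, 0.048, 0.054, 0.014, -0.019], 'tau': [-0.0, -44.004, -17.659, 0.063, 0.058, -0.0], 'position': [0.255, -0.57, 0.222], 'tcp_rot': [[0.913, 0.409, -0.001], [0.409, -0.913, 0.002], [0.0, -0.002, -1.0]], 'force': [-0.328, -0.217, -0.42], 'moment': [-0.014, 0.007, 0.016], 'grasp_force': 0.0, 'opening': 1.002}
top gauge 0.76 [0.435 0.022 0.04 ] [371. 226.]
top gauge 0.61 [ 0.493 -0.082  0.043] [415. 203.]
top gauge 0.58 [ 0.382 -0.163  0.046] [449. 251.]
top gauge 0.55 [ 0.375 -0.081  0.043] [414. 253.]
top rack 0.96 [0.542 0.211 0.008] [296. 182.]
top bowl 0.83 [0.516 0.439 0.015] [204. 190.]
top divider_1 0.77 [0.54  0.173 0.03 ] [310. 182.]
top divider_1 0.69 [0.542 0.215 0.037] [293. 181.]
top divider_1 0.58 [0.547 0.269 0.034] [271. 178.]
top end_stop 0.65 [0.544 0.118 0.054] [333. 180.]
top end_stop 0.29 [ 0.488 -0.082  0.043] [415. 205.]
side gauge 0.9 [ 0.368 -0.08   0.049] [395. 193.]
side gauge 0.86 [0.43  0.032 0.042] [357. 203.]
side gauge 0.78 [ 0.37  -0.162  0.061] [405. 181.]
side gauge 0.48 [ 0.498 -0.084  0.06 ] [354. 181.]
side rack 0.63 [0.523 0.224 0.025] [285. 228.]
side rack 0.17 [0.538 0.222 0.036] [280. 222.]
side bowl 0.6 [0.526 0.412 0.035] [227. 258.]
side bowl 0.4 [0.537 0.221 0.035] [281. 222.]
side divider_1 0.97 [0.537 0.222 0.035] [281. 222.]
side divider_1 0.81 [0.54  0.281 0.032] [264. 232.]
side divider_1 0.77 [0.523 0.176 0.035] [297. 217.]
side end_stop 0.88 [0.53  0.121 0.039] [307. 208.]
```

View pics/top0.png

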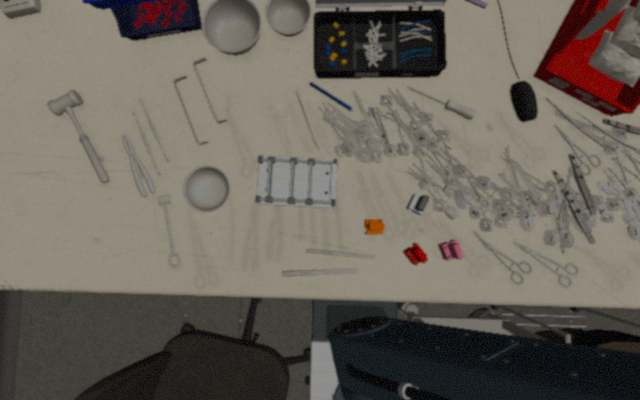

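View pics/side0.png

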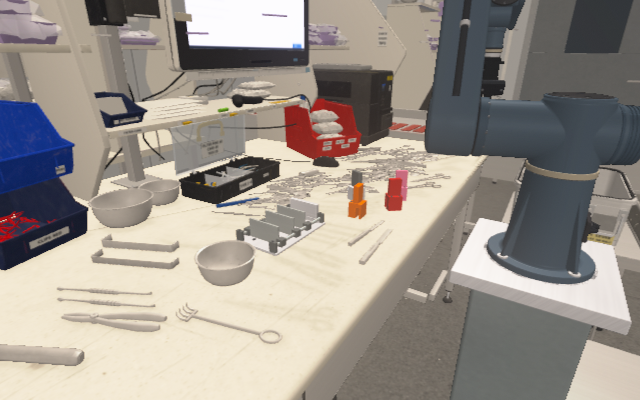

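The top view shows four gauge-like things: orange (371,226), red (415,253), pink (450,251) and grey/aluminium (416,204). The description fits the grey one. The rack is at (296,182), with its end stop on the right at (333,180), and the bowl is at (204,190).

Run:
```python
from h import *
z=np.load('top0.npz');a,d=z['a'],z['d'];c=cam('top');P=cloud(c,d)
save('crop',np.hstack([cv2.resize(a[185:225,396:436],(400,400),interpolation=2),cv2.resize(a[145:215,250:345],(380,280),interpolation=2)[:,:, :].repeat(1,0) if 0 else cv2.resize(a[140:220,250:330],(400,400),interpolation=2)]))
sub=P[190:220,400:432].reshape(-1,3)
for lo,hi in((.03,.06),(.075,.11)):
    m=(sub[:,2]>lo)&(sub[:,2]<hi);q=sub[m][:,:2]
    if m.sum()>3: print('gauge',lo,m.sum(),sub[m].mean(0).round(4),cv2.minAreaRect(q.astype(np.float32)*1000))
sub=P[140:220,245:345].reshape(-1,3);m=(sub[:,2]>.003)&(sub[:,2]<.07)
print('rack',cv2.minAreaRect(sub[m][:,:2].astype(np.float32)*1000))
m=(sub[:,2]>.045)&(sub[:,2]<.065);q=sub[m];print(m.sum());print(np.histogram(q[:,1],bins=np.arange(.09,.32,.004)))
print(bot.camera_model('wrist'))
```

```text
gauge 0.03 142 [ 0.4921 -0.0815  0.043 ] ((492.62677001953125, -89.69940185546875), (36.67771911621094, 39.872474670410156), 64.6326675415039)
gauge 0.075 129 [ 0.4925 -0.0889  0.0891] ((493.3641662597656, -89.80986022949219), (16.827999114990234, 36.05776596069336), 63.90815734863281)
rack ((549.439208984375, 215.39785766601562), (202.27975463867188, 253.21658325195312), 1.497304916381836)
482
(array([ 0,  0,  0,  0,  0, 24, 62, 57, 33,  0,  0,  0,  0,  0,  0,  0,  0,
        0,  0,  0, 37, 56,  3,  0,  0,  0,  0,  0,  0,  0,  0, 41, 51,  9,
        0,  0,  0,  0,  0,  0,  0,  0,  0,  0,  0, 50, 53,  6,  0,  0,  0,
        0,  0,  0,  0,  0,  0]), array([0.09 , 0.094, 0.098, 0.102, 0.106, 0.11 , 0.114, 0.118, 0.122,
       0.126, 0.13 , 0.134, 0.138, 0.142, 0.146, 0.15 , 0.154, 0.158,
       0.162, 0.166, 0.17 , 0.174, 0.178, 0.182, 0.186, 0.19 , 0.194,
       0.198, 0.202, 0.206, 0.21 , 0.214, 0.218, 0.222, 0.226, 0.23 ,
       0.234, 0.238, 0.242, 0.246, 0.25 , 0.254, 0.258, 0.262, 0.266,
       0.27 , 0.274, 0.278, 0.282, 0.286, 0.29 , 0.294, 0.298, 0.302,
       0.306, 0.31 , 0.314, 0.318]))
{'intrinsics': array([[340.79180607,   0.        , 320.02121793],
       [  0.        , 340.79180607, 198.41391487],
       [  0.        ,   0.        ,   1.        ]]), 'tool_from_camera': array([[ 1.01694925e-03, -9.57189201e-01, -2.89461222e-01,
         8.09588371e-02],
       [ 9.99999482e-01,  9.84287864e-04,  2.58407700e-04,
         4.63176790e-05],
       [ 3.75681078e-05, -2.89461335e-01,  9.57189707e-01,
        -1.61879979e-01],
       [ 0.00000000e+00,  0.00000000e+00,  0.00000000e+00,
         1.00000000e+00]])}
```

View pics/crop.png

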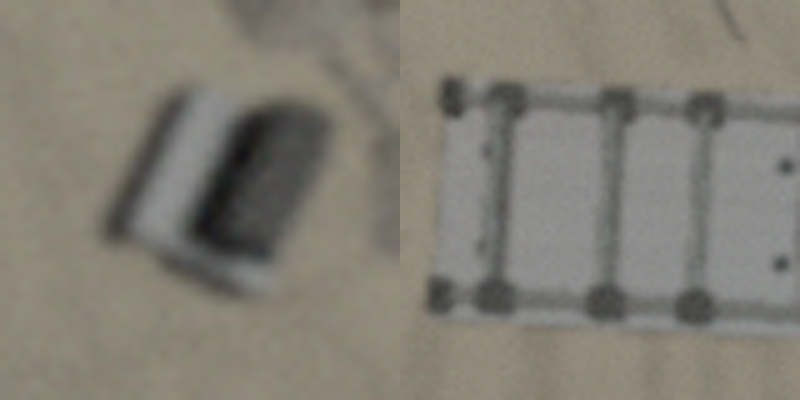

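The crop confirms the aluminium gauge with a grey grip at (416,204). Its grip top is at z 0.089, as it should be, but the crop does not show which leg is the thick one. I'll move over it and look with the wrist camera.

Emit:
move_arm --increments '[{"xyz":[29.5,-24.4,0],"roll":0,"grip":100},{"xyz":[29.5,-24.4,0],"roll":0,"grip":100},{"xyz":[29.5,-24.4,0],"roll":0,"grip":100},{"xyz":[29.5,-24.4,0],"roll":0,"grip":100},{"xyz":[29.5,-24.4,0],"roll":0,"grip":100}]'

```text
time_s: 1.02
position: [0.3406, -0.3974, 0.2227]
tcp_rot: [[0.913, 0.408, 0.0], [0.408, -0.913, -0.0], [0.0, 0.0, -1.0]]
force: [0.8, -1.4, -0.9]
opening: 0.998
grasp_force: 0.0
```

Emit:
move_arm --increments '[{"xyz":[29.5,-24.4,0],"roll":0,"grip":100},{"xyz":[29.5,-24.4,0],"roll":0,"grip":100},{"xyz":[29.5,-24.4,0],"roll":0,"grip":100},{"xyz":[29.5,-24.4,0],"roll":0,"grip":100},{"xyz":[29.5,-24.4,0],"roll":0,"grip":100}]'

```text
time_s: 1.43
position: [0.4255, -0.2256, 0.2229]
tcp_rot: [[0.913, 0.408, 0.001], [0.408, -0.913, -0.0], [0.0, 0.001, -1.0]]
force: [1.9, -0.4, -0.0]
opening: 1.0
grasp_force: 0.0
```

Emit:
move_arm --increments '[{"xyz":[29.5,-24.4,0],"roll":0,"grip":100},{"xyz":[29.5,-24.4,0],"roll":0,"grip":100},{"xyz":[29.5,-24.4,0],"roll":0,"grip":100},{"xyz":[29.5,-24.4,0],"roll":0,"grip":100},{"xyz":[0,0,20],"roll":0,"grip":100}]'

```text
time_s: 1.85
position: [0.4977, -0.0853, 0.2057]
tcp_rot: [[0.91, 0.414, 0.01], [0.414, -0.91, -0.001], [0.009, 0.005, -1.0]]
force: [0.3, -0.2, -1.0]
opening: 1.001
grasp_force: 0.0
```

Emit:
move_arm --increments '[{"xyz":[0,0,0],"roll":0.11,"grip":100},{"xyz":[0,0,0],"roll":0.11,"grip":100},{"xyz":[0,0,0],"roll":0.11,"grip":100},{"xyz":[0,0,0],"roll":0.11,"grip":100},{"xyz":[0,0,0],"roll":0.11,"grip":100}]'

```text
time_s: 2.27
position: [0.4929, -0.0898, 0.2027]
tcp_rot: [[0.991, -0.134, 0.0], [-0.134, -0.991, -0.0], [0.0, 0.0, -1.0]]
force: [-0.3, -0.5, 0.2]
opening: 1.002
grasp_force: 0.0
```

Emit:
move_arm --increments '[{"xyz":[0,0,0],"roll":0.11,"grip":100},{"xyz":[0,0,0],"roll":0.11,"grip":100},{"xyz":[0,0,0],"roll":0.11,"grip":100},{"xyz":[0,0,0],"roll":0,"grip":100},{"xyz":[0,0,0],"roll":0,"grip":100}]'

```text
time_s: 2.68
position: [0.4928, -0.09, 0.2027]
tcp_rot: [[0.898, -0.441, 0.0], [-0.441, -0.898, -0.0], [0.0, 0.0, -1.0]]
force: [0.3, -0.2, -0.3]
opening: 1.004
grasp_force: 0.0
```

```bash
cat > g.py <<'E'
from h import *
import sys
s=bot.read_state();c=cam('wrist');a,d=bot.capture('wrist');save(sys.argv[1],a);np.savez(sys.argv[1]+'.npz',a=a,d=d)
R=np.array(s["tcp_rot"]);p=np.array(s["position"]);print(s["time_s"],p.round(4),np.degrees(np.arctan2(R[1,0],R[0,0])).round(2),R[:,2].round(4),np.round(s["joint_positions"],1))
P=cloud(c,d).reshape(-1,3);ok=d.ravel()>0
m=ok&(P[:,2]>.075)&(P[:,2]<.1)&(np.hypot(P[:,0]-.493,P[:,1]+.09)<.04)
r=cv2.minAreaRect((P[m][:,:2]*1000).astype(np.float32));print(m.sum(),r,P[m].mean(0).round(4))
dl=(np.array(r[0])/1000-p[:2]);print('shift tool mm',(R[:2,:2].T@dl*1000).round(1))
E
python3 g.py w1
```

```text
2.6833 [ 0.4928 -0.09    0.2027] -26.15 [ 3.e-04 -1.e-04 -1.e+00] [-23.1  22.3 100.9  -0.   56.8  93. ]
806 ((494.96429443359375, -93.1634750366211), (15.950182914733887, 35.77916717529297), 65.78681945800781) [ 0.4965 -0.0939  0.0887]
shift tool mm [3.3 1.9]
```

View pics/w1.png

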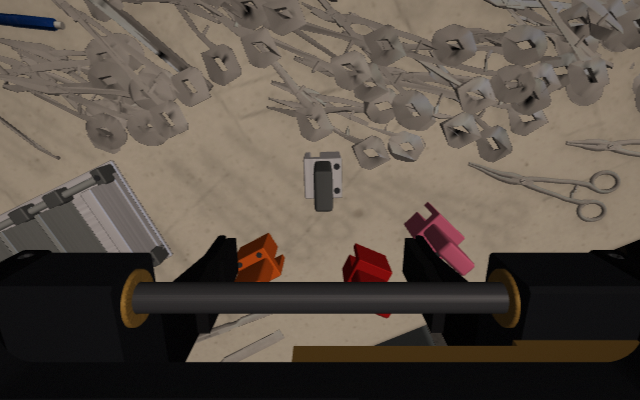

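The grey gauge is at (323,185), with orange at left (258,258), red at (368,265) and pink at (440,238). I need a zoomed crop to tell the legs apart.

Run:
```python
from h import *
z=np.load('w1.npz');a=z['a'];s=np.load('side0.npz')['a']
save('z1',np.hstack([cv2.resize(a[145:217,292:356],(512,576),interpolation=2),cv2.resize(s[164:206,340:368],(280,576),interpolation=2)]))
d=z['d'];P=cloud(cam('wrist'),d)[145:217,292:356].reshape(-1,3);R=np.array(bot.read_state()['tcp_rot'])
m=(P[:,2]>.036)&(P[:,2]<.05);print(cv2.minAreaRect((P[m][:,:2]*1000).astype(np.float32)))
```

```text
((494.9171447753906, -93.15992736816406), (36.88981246948242, 39.96867752075195), 65.90463256835938)
```

View pics/z1.png

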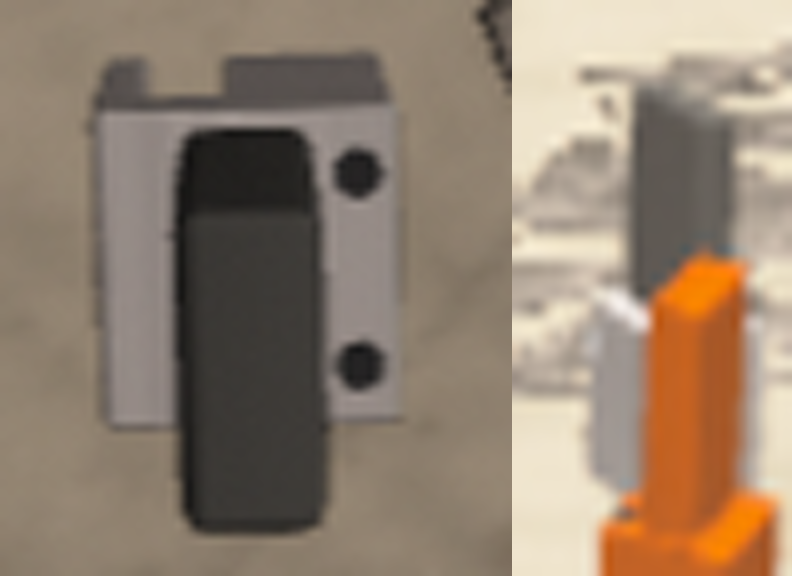

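In the crop the thin lip is on the left and the thick leg on the right, so gauge +y is tool −y (heading about 66°). A grasp at the present heading works. Going down.

Emit:
move_arm --increments '[{"xyz":[3,1.8,30],"roll":-0.03,"grip":100},{"xyz":[0,0,35],"roll":0,"grip":70},{"xyz":[0,0,35],"roll":0,"grip":70},{"xyz":[0,0,30],"roll":0,"grip":70},{"xyz":[0,0,18],"roll":0,"grip":70}]'

```text
time_s: 3.15
position: [0.4932, -0.0924, 0.0519]
tcp_rot: [[0.91, -0.414, -0.004], [-0.414, -0.91, 0.002], [-0.004, 0.0, -1.0]]
force: [0.2, 0.4, -0.3]
opening: 0.78
grasp_force: 0.0
```

Emit:
move_arm --increments '[{"xyz":[0,0,7],"roll":0,"grip":70},{"xyz":[0,0,0],"roll":0,"grip":70},{"xyz":[0,0,0],"roll":0,"grip":0},{"xyz":[0,0,0],"roll":0,"grip":0},{"xyz":[0,0,0],"roll":0,"grip":0}]'

```text
time_s: 3.57
position: [0.4958, -0.0933, 0.049]
tcp_rot: [[0.909, -0.416, 0.003], [-0.416, -0.909, -0.001], [0.003, -0.0, -1.0]]
force: [0.1, -0.1, 1.0]
opening: 0.553
grasp_force: 0.0
```

Emit:
move_arm --increments '[{"xyz":[0,0,0],"roll":0,"grip":0},{"xyz":[0,0,0],"roll":0,"grip":0},{"xyz":[0,0,0],"roll":0,"grip":0},{"xyz":[0,0,0],"roll":0,"grip":0},{"xyz":[0,0,0],"roll":0,"grip":0}]'

```text
time_s: 3.98
position: [0.4948, -0.0929, 0.0477]
tcp_rot: [[0.909, -0.416, 0.0], [-0.416, -0.909, -0.0], [0.0, -0.0, -1.0]]
force: [0.9, 2.9, -1.1]
opening: 0.178
grasp_force: 30.4
```

Emit:
move_arm --increments '[{"xyz":[0,0,-15],"roll":0,"grip":0},{"xyz":[0,0,-35],"roll":0,"grip":0},{"xyz":[0,0,-40],"roll":0,"grip":0},{"xyz":[0,0,-40],"roll":0,"grip":0},{"xyz":[0,0,-35],"roll":0,"grip":0}]'

```text
time_s: 4.4
position: [0.4943, -0.0927, 0.2145]
tcp_rot: [[0.909, -0.416, 0.0], [-0.416, -0.909, 0.0], [0.0, -0.0, -1.0]]
force: [0.9, 0.0, -2.1]
opening: 0.181
grasp_force: 30.0
```

Emit:
move_arm --increments '[{"xyz":[0,0,-25],"roll":-0.107,"grip":0},{"xyz":[0,0,0],"roll":-0.107,"grip":0},{"xyz":[0,0,0],"roll":-0.107,"grip":0},{"xyz":[0,0,0],"roll":-0.107,"grip":0},{"xyz":[0,-20,0],"roll":0,"grip":0}]'

```text
time_s: 4.82
position: [0.4951, -0.0752, 0.2376]
tcp_rot: [[1.0, -0.0, 0.001], [-0.0, -1.0, -0.002], [0.001, 0.002, -1.0]]
force: [-0.2, 0.7, -1.3]
opening: 0.185
grasp_force: 30.0
```

Emit:
move_arm --increments '[{"xyz":[-4,-38,0],"roll":0,"grip":0},{"xyz":[-5,-38,0],"roll":0,"grip":0},{"xyz":[-5,-38,0],"roll":0,"grip":0},{"xyz":[-5,-38,0],"roll":0,"grip":0},{"xyz":[-5,-38,0],"roll":0,"grip":0}]'

```text
time_s: 5.23
position: [0.4698, 0.1187, 0.2372]
tcp_rot: [[1.0, -0.002, -0.001], [-0.002, -1.0, 0.0], [-0.001, -0.0, -1.0]]
force: [0.8, 0.2, -1.5]
opening: 0.179
grasp_force: 30.0
```

Emit:
move_arm --increments '[{"xyz":[0,-23,0],"roll":0,"grip":0},{"xyz":[0,0,0],"roll":0,"grip":0},{"xyz":[0,0,0],"roll":0,"grip":0},{"xyz":[0,0,0],"roll":0,"grip":0}]'

```text
time_s: 5.57
position: [0.4706, 0.1398, 0.2372]
tcp_rot: [[1.0, -0.001, -0.001], [-0.001, -1.0, -0.001], [-0.001, 0.001, -1.0]]
force: [0.0, -0.0, -1.2]
opening: 0.181
grasp_force: 30.0
```

```bash
cat > r.py <<'E'
from h import *
import sys
s=bot.read_state();c=cam('wrist');a,d=bot.capture('wrist');n=sys.argv[1];save(n,a)
R=np.array(s["tcp_rot"]);p=np.array(s["position"]);print(s["time_s"],p.round(4),np.degrees(np.arctan2(R[1,0],R[0,0])).round(2),np.round(s["force"],2),np.round(s["joint_positions"],1))
P=cloud(c,d);np.savez(n+'.npz',a=a,d=d,P=P,R=R,p=p)
Q=(P-p)@R; ok=d>0
m=ok&(Q[...,2]>-.04)&(Q[...,2]<.03)&(abs(Q[...,0])<.025)&(abs(Q[...,1])<.03)
m=ok&(abs(Q[...,2]-.006)<.006)&(abs(Q[...,0])<.03)&(abs(Q[...,1])<.03)
if m.sum()>20: print('bridge in tool mm',m.sum(),Q[m].min(0)*1000,Q[m].max(0)*1000,cv2.minAreaRect((Q[m][:,:2]*1000).astype(np.float32)))
m=ok&(P[...,2]>.046)&(P[...,2]<.062)&(abs(P[...,0]-.54)<.07)&(P[...,1]>.09)&(P[...,1]<.32)
k,lab=cv2.connectedComponents(m.astype(np.uint8))
for i in range(1,k):
    q=P[lab==i]
    if len(q)<60: continue
    (cx,cy),wh,an=cv2.minAreaRect((q[:,:2]*1000).astype(np.float32));f=np.polyfit(q[:,0],q[:,1],1)
    print(len(q),'c',round(cx,1),round(cy,1),np.round(wh,1),round(an,1),'z',q[:,2].mean().round(4),'slope deg',np.degrees(np.arctan(f[0])).round(2),'y@.54',np.polyval(f,.54).round(4),'x',q[:,0].min().round(3),q[:,0].max().round(3))
E
python3 r.py w2
```

```text
5.5667 [0.4706 0.1398 0.2372] -0.05 [ 0.03 -0.03 -1.16] [ 3.5 18.8 99.9 -0.  61.4 93.6]
bridge in tool mm 1289 [  7.86345705 -18.6373828    0.02178959] [20.71797996 18.45998859 11.97148968] ((14.314371109008789, -0.06929588317871094), (12.756603240966797, 37.096946716308594), 0.2322607785463333)
796 c 547.7 271.9 [ 7.1 85.5] 88.7 z 0.0525 slope deg -1.41 y@.54 0.2714 x 0.505 0.59
697 c 545.9 216.5 [ 6.6 85.8] 88.7 z 0.0529 slope deg -1.4 y@.54 0.216 x 0.503 0.589
603 c 544.9 172.4 [ 6.2 85.8] 88.5 z 0.0536 slope deg -1.13 y@.54 0.1722 x 0.502 0.588
1137 c 543.5 115.4 [12.1 85.2] 88.5 z 0.0535 slope deg -1.46 y@.54 0.1157 x 0.501 0.586
```

View pics/w2.png

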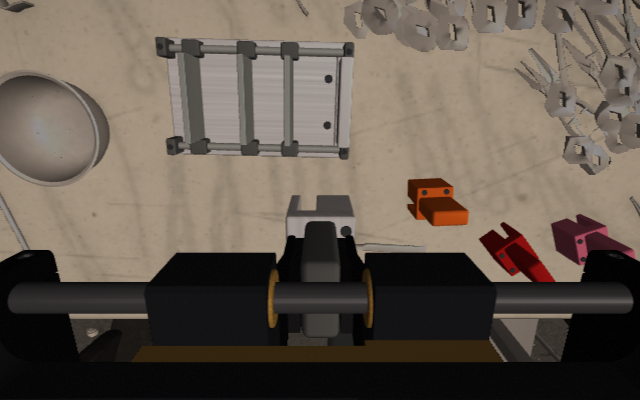

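The gauge is centred in the hand to within 0.1 mm. The dividers are at columns 288, 246 and 190, and the end stop is at column 342. The rack is turned by −1.4°. Next I'll go above divider 1.

Emit:
move_arm --increments '[{"xyz":[25,-8,15],"roll":0.024,"grip":0},{"xyz":[25,-9,30],"roll":0,"grip":0},{"xyz":[24,-9,30],"roll":0,"grip":0},{"xyz":[0,0,25],"roll":0,"grip":0},{"xyz":[0,0,10],"roll":0,"grip":0}]'

```text
time_s: 6.03
position: [0.5446, 0.1631, 0.1238]
tcp_rot: [[1.0, -0.028, -0.006], [-0.028, -1.0, -0.001], [-0.006, 0.001, -1.0]]
force: [-1.2, -0.7, -1.6]
opening: 0.181
grasp_force: 30.0
```

Emit:
move_arm --increments '[{"xyz":[0,0,0],"roll":0,"grip":0},{"xyz":[0,0,0],"roll":0,"grip":0},{"xyz":[0,0,0],"roll":0,"grip":0}]'

```text
time_s: 6.28
position: [0.5459, 0.1643, 0.129]
tcp_rot: [[1.0, -0.026, 0.002], [-0.026, -1.0, 0.0], [0.002, -0.0, -1.0]]
force: [-0.4, 0.1, -2.4]
opening: 0.18
grasp_force: 30.0
```

```bash
cat >> r.py <<'E'
# dividers in tool frame (mm): y at far end beyond gauge, top edge
for i in range(1,k):
    q=Q[lab==i]*1000
    if len(q)<60: continue
    f=np.polyfit(q[:,0],q[:,1],1);e=q[:,1]-np.polyval(f,q[:,0])
    print('tool: y@0',np.polyval(f,0).round(2),'slope',np.degrees(f[0]).round(2),'halfband',np.percentile(e,[3,97]).round(1),'z',q[:,2].mean().round(1),'x',q[:,0].min().round(),q[:,0].max().round(),'slot y=-7.5')
E
python3 r.py w3
```

```text
6.2833 [0.5459 0.1643 0.129 ] -1.5 [-0.4   0.13 -2.35] [ 5.5 33.1 95.1 -0.  51.6 97. ]
bridge in tool mm 1292 [  8.05488968 -18.69410176   0.01978206] [20.72289246 18.36765389 11.99806578] ((14.429914474487305, -0.14960289001464844), (12.666970252990723, 37.06358337402344), 0.18023987114429474)
1198 c 551.3 271.9 [ 7.  78.3] 88.7 z 0.0522 slope deg -1.37 y@.54 0.2713 x 0.512 0.591
1001 c 549.8 216.4 [ 6.5 78.7] 88.6 z 0.0528 slope deg -1.39 y@.54 0.216 x 0.51 0.589
471 c 567.0 172.1 [ 5.8 42. ] 88.3 z 0.0535 slope deg -1.57 y@.54 0.1725 x 0.546 0.588
1775 c 548.0 115.3 [12.4 77.1] 88.4 z 0.0531 slope deg -1.41 y@.54 0.1162 x 0.51 0.587
tool: y@0 -106.8 slope -0.12 halfband [-3.7  2.2] z 76.8 x -37.0 42.0 slot y=-7.5
tool: y@0 -51.56 slope -0.1 halfband [-3.4  2.4] z 76.2 x -37.0 42.0 slot y=-7.5
tool: y@0 -8.06 slope 0.09 halfband [-2.6  2.6] z 75.5 x -0.0 42.0 slot y=-7.5
tool: y@0 48.23 slope -0.04 halfband [-5.3  6.1] z 75.9 x -35.0 42.0 slot y=-7.5
```

View pics/w3.png

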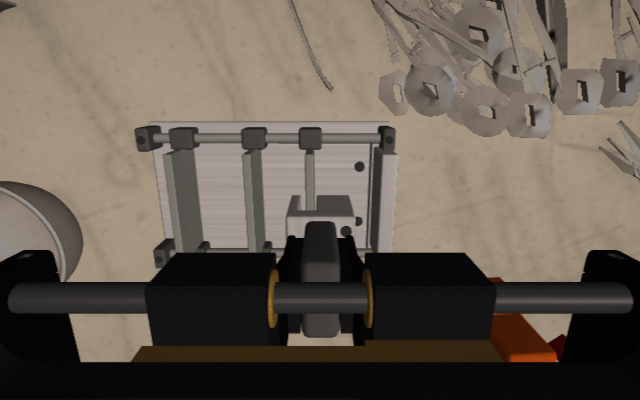

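Emit:
move_arm --increments '[{"xyz":[0,-0.4,14],"roll":0,"grip":0},{"xyz":[0,0,10],"roll":0,"grip":0},{"xyz":[0,0,1.5],"roll":0,"grip":0},{"xyz":[0,0,1.5],"roll":0,"grip":0},{"xyz":[0,0,1.5],"roll":0,"grip":0}]'

```text
time_s: 6.75
position: [0.5457, 0.1653, 0.0995]
tcp_rot: [[1.0, -0.025, 0.001], [-0.025, -1.0, 0.0], [0.001, -0.0, -1.0]]
force: [0.9, 0.5, -3.0]
opening: 0.183
grasp_force: 30.0
```

Emit:
move_arm --increments '[{"xyz":[0,0,1],"roll":0,"grip":0},{"xyz":[0,0,0],"roll":0,"grip":0},{"xyz":[0,0,0],"roll":0,"grip":0}]'

```text
time_s: 7.0
position: [0.5456, 0.1653, 0.0983]
tcp_rot: [[1.0, -0.025, 0.001], [-0.025, -1.0, 0.0], [0.001, -0.0, -1.0]]
force: [1.0, -0.4, -1.2]
opening: 0.186
grasp_force: 30.0
```

Emit:
move_arm --increments '[{"xyz":[0,0,5],"roll":0,"grip":0},{"xyz":[0,0,7],"roll":0,"grip":0},{"xyz":[0,0,6],"roll":0,"grip":0},{"xyz":[0,0,3.3],"roll":0,"grip":0},{"xyz":[0,0,0],"roll":0,"grip":0}]'

```text
time_s: 7.42
position: [0.5444, 0.1652, 0.0754]
tcp_rot: [[1.0, -0.025, -0.003], [-0.025, -1.0, -0.0], [-0.003, 0.0, -1.0]]
force: [0.0, -0.5, -1.2]
opening: 0.182
grasp_force: 30.0
```

Emit:
move_arm --increments '[{"xyz":[0,0,0],"roll":0,"grip":0},{"xyz":[0,0,0],"roll":0,"grip":0}]'

```text
time_s: 7.58
position: [0.5455, 0.1653, 0.0767]
tcp_rot: [[1.0, -0.025, 0.0], [-0.025, -1.0, 0.0], [0.0, -0.0, -1.0]]
force: [0.1, -0.9, -1.2]
opening: 0.18
grasp_force: 30.0
```

Emit:
move_arm --increments '[{"xyz":[0,1,0],"roll":0,"grip":0},{"xyz":[0,1,0],"roll":0,"grip":0},{"xyz":[0,1,0],"roll":0,"grip":0},{"xyz":[0,1,0],"roll":0,"grip":0},{"xyz":[0,1,0],"roll":0,"grip":0}]'

```text
time_s: 8.0
position: [0.5455, 0.162, 0.077]
tcp_rot: [[1.0, -0.027, 0.001], [-0.027, -1.0, 0.003], [0.001, -0.003, -1.0]]
force: [-0.4, 6.9, -1.1]
opening: 0.184
grasp_force: 30.0
```

Emit:
move_arm --increments '[{"xyz":[0,1,0],"roll":0,"grip":0},{"xyz":[0,1,0],"roll":0,"grip":0},{"xyz":[0,1,0],"roll":0,"grip":0},{"xyz":[0,1,0],"roll":0,"grip":0},{"xyz":[0,1,0],"roll":0,"grip":0}]'

```text
time_s: 8.42
position: [0.5454, 0.1572, 0.077]
tcp_rot: [[1.0, -0.027, 0.001], [-0.027, -1.0, 0.003], [0.001, -0.003, -1.0]]
force: [0.2, 7.4, -1.3]
opening: 0.185
grasp_force: 30.0
```

Emit:
move_arm --increments '[{"xyz":[0,1,0],"roll":0,"grip":0},{"xyz":[0,1,0],"roll":0,"grip":0},{"xyz":[0,1,0],"roll":0,"grip":0},{"xyz":[0,1,0],"roll":0,"grip":0},{"xyz":[0,1,0],"roll":0,"grip":0}]'

```text
time_s: 8.83
position: [0.5452, 0.1522, 0.077]
tcp_rot: [[1.0, -0.027, 0.001], [-0.027, -1.0, 0.003], [0.001, -0.003, -1.0]]
force: [0.3, 7.5, -0.6]
opening: 0.182
grasp_force: 30.0
```

Emit:
move_arm --increments '[{"xyz":[0,1,0],"roll":0,"grip":0},{"xyz":[0,1,0],"roll":0,"grip":0},{"xyz":[0,1,0],"roll":0,"grip":0},{"xyz":[0,1,0],"roll":0,"grip":0},{"xyz":[0,1,0],"roll":0,"grip":0}]'

```text
time_s: 9.25
position: [0.5451, 0.1472, 0.077]
tcp_rot: [[1.0, -0.027, 0.001], [-0.027, -1.0, 0.003], [0.001, -0.003, -1.0]]
force: [1.1, 6.7, -2.5]
opening: 0.182
grasp_force: 30.0
```

Emit:
move_arm --increments '[{"xyz":[0,0.5,0],"roll":0,"grip":0},{"xyz":[0,0.5,0],"roll":0,"grip":0},{"xyz":[0,0.5,0],"roll":0,"grip":0},{"xyz":[0,0.5,0],"roll":0,"grip":0}]'

```text
time_s: 9.58
position: [0.545, 0.1452, 0.077]
tcp_rot: [[1.0, -0.027, 0.001], [-0.027, -1.0, 0.003], [0.001, -0.003, -1.0]]
force: [0.5, 7.1, -1.7]
opening: 0.183
grasp_force: 30.0
```

Emit:
move_arm --increments '[{"xyz":[0,0.3,0],"roll":0,"grip":0}]'

```text
time_s: 9.67
position: [0.545, 0.1449, 0.077]
tcp_rot: [[1.0, -0.027, 0.001], [-0.027, -1.0, 0.003], [0.001, -0.003, -1.0]]
force: [-0.3, 6.9, -2.2]
opening: 0.18
grasp_force: 30.0
```

Emit:
move_arm --increments '[{"xyz":[0,0.3,0],"roll":0,"grip":0}]'

```text
time_s: 9.75
position: [0.545, 0.1446, 0.077]
tcp_rot: [[1.0, -0.027, 0.001], [-0.027, -1.0, 0.003], [0.001, -0.003, -1.0]]
force: [0.2, 7.1, -2.1]
opening: 0.177
grasp_force: 30.0
```

Emit:
move_arm --increments '[{"xyz":[0,0.3,0],"roll":0,"grip":0}]'

```text
time_s: 9.83
position: [0.545, 0.1443, 0.077]
tcp_rot: [[1.0, -0.027, 0.001], [-0.027, -1.0, 0.003], [0.001, -0.003, -1.0]]
force: [-0.5, 7.2, -1.8]
opening: 0.184
grasp_force: 30.0
```

Emit:
move_arm --increments '[{"xyz":[0,0.4,0],"roll":0,"grip":0},{"xyz":[0,0.4,0],"roll":0,"grip":0},{"xyz":[0,0.4,0],"roll":0,"grip":0},{"xyz":[0,0.4,0],"roll":0,"grip":0}]'

```text
time_s: 10.17
position: [0.545, 0.1427, 0.077]
tcp_rot: [[1.0, -0.027, 0.001], [-0.027, -1.0, 0.003], [0.001, -0.003, -1.0]]
force: [-0.5, 7.7, -2.6]
opening: 0.182
grasp_force: 30.0
```

Emit:
move_arm --increments '[{"xyz":[0,0,0],"roll":0,"grip":0}]'

```text
time_s: 10.25
position: [0.545, 0.1426, 0.077]
tcp_rot: [[1.0, -0.027, 0.001], [-0.027, -1.0, 0.003], [0.001, -0.003, -1.0]]
force: [0.5, 6.8, -1.9]
opening: 0.18
grasp_force: 30.0
```

Emit:
move_arm --increments '[{"xyz":[0,0.4,0],"roll":0,"grip":0},{"xyz":[0,0.4,0],"roll":0,"grip":0}]'

```text
time_s: 10.42
position: [0.545, 0.1419, 0.077]
tcp_rot: [[1.0, -0.027, 0.001], [-0.027, -1.0, 0.003], [0.001, -0.003, -1.0]]
force: [0.7, 7.4, -3.2]
opening: 0.177
grasp_force: 30.0
```

Emit:
move_arm --increments '[{"xyz":[0,0.3,0],"roll":0,"grip":0}]'

```text
time_s: 10.5
position: [0.545, 0.1416, 0.077]
tcp_rot: [[1.0, -0.027, 0.001], [-0.027, -1.0, 0.003], [0.001, -0.003, -1.0]]
force: [0.2, 7.1, -2.1]
opening: 0.183
grasp_force: 30.0
```

Emit:
move_arm --increments '[{"xyz":[0,0,0],"roll":0,"grip":0}]'

```text
time_s: 10.58
position: [0.545, 0.1415, 0.077]
tcp_rot: [[1.0, -0.027, 0.001], [-0.027, -1.0, 0.003], [0.001, -0.003, -1.0]]
force: [-0.8, 6.8, -1.6]
opening: 0.181
grasp_force: 30.0
```

Emit:
move_arm --increments '[{"xyz":[0,0.4,0],"roll":0,"grip":0}]'

```text
time_s: 10.67
position: [0.5449, 0.1412, 0.077]
tcp_rot: [[1.0, -0.027, 0.001], [-0.027, -1.0, 0.003], [0.001, -0.003, -1.0]]
force: [0.2, 7.2, -2.2]
opening: 0.182
grasp_force: 30.0
```

Emit:
move_arm --increments '[{"xyz":[0,0.4,0],"roll":0,"grip":0}]'

```text
time_s: 10.75
position: [0.545, 0.1408, 0.077]
tcp_rot: [[1.0, -0.027, 0.001], [-0.027, -1.0, 0.003], [0.001, -0.003, -1.0]]
force: [0.2, 8.2, -2.3]
opening: 0.183
grasp_force: 30.0
```

Emit:
move_arm --increments '[{"xyz":[0,0.3,0],"roll":0,"grip":0}]'

```text
time_s: 10.83
position: [0.5449, 0.1405, 0.077]
tcp_rot: [[1.0, -0.027, 0.001], [-0.027, -1.0, 0.003], [0.001, -0.003, -1.0]]
force: [-0.2, 6.1, -1.1]
opening: 0.182
grasp_force: 30.0
```

Emit:
move_arm --increments '[{"xyz":[0,0,0],"roll":0,"grip":0}]'

```text
time_s: 10.92
position: [0.5449, 0.1404, 0.077]
tcp_rot: [[1.0, -0.027, 0.001], [-0.027, -1.0, 0.003], [0.001, -0.003, -1.0]]
force: [1.0, 7.8, -1.4]
opening: 0.183
grasp_force: 30.0
```

Emit:
move_arm --increments '[{"xyz":[0,0.4,0],"roll":0,"grip":0}]'

```text
time_s: 11.0
position: [0.5449, 0.1401, 0.077]
tcp_rot: [[1.0, -0.027, 0.001], [-0.027, -1.0, 0.003], [0.001, -0.003, -1.0]]
force: [0.3, 6.3, -1.5]
opening: 0.179
grasp_force: 30.0
```

Emit:
move_arm --increments '[{"xyz":[0,0.3,0],"roll":0,"grip":0}]'

```text
time_s: 11.08
position: [0.5449, 0.1398, 0.077]
tcp_rot: [[1.0, -0.027, 0.001], [-0.027, -1.0, 0.003], [0.001, -0.003, -1.0]]
force: [-0.2, 6.9, -1.5]
opening: 0.184
grasp_force: 30.0
```

Emit:
move_arm --increments '[{"xyz":[0,0.3,0],"roll":0,"grip":0}]'

```text
time_s: 11.17
position: [0.5449, 0.1395, 0.077]
tcp_rot: [[1.0, -0.027, 0.001], [-0.027, -1.0, 0.003], [0.001, -0.004, -1.0]]
force: [0.2, 9.5, -1.7]
opening: 0.182
grasp_force: 30.0
```

Emit:
move_arm --increments '[{"xyz":[0,0,0],"roll":0,"grip":0}]'

```text
time_s: 11.25
position: [0.5449, 0.1396, 0.077]
tcp_rot: [[1.0, -0.027, 0.001], [-0.027, -1.0, 0.004], [0.001, -0.004, -1.0]]
force: [-0.2, 7.5, -1.6]
opening: 0.182
grasp_force: 30.0
```

Emit:
move_arm --increments '[{"xyz":[0,0.3,0],"roll":0,"grip":0}]'

```text
time_s: 11.33
position: [0.5449, 0.1395, 0.077]
tcp_rot: [[1.0, -0.027, 0.001], [-0.027, -1.0, 0.004], [0.001, -0.004, -1.0]]
force: [0.1, 8.5, -1.9]
opening: 0.183
grasp_force: 30.0
```

Emit:
move_arm --increments '[{"xyz":[0,0,0],"roll":0,"grip":0}]'

```text
time_s: 11.42
position: [0.5449, 0.1396, 0.077]
tcp_rot: [[1.0, -0.027, 0.001], [-0.027, -1.0, 0.004], [0.001, -0.004, -1.0]]
force: [1.2, 8.2, -2.0]
opening: 0.183
grasp_force: 30.0
```

Emit:
move_arm --increments '[{"xyz":[0,0,0],"roll":0,"grip":0}]'

```text
time_s: 11.5
position: [0.5449, 0.1396, 0.077]
tcp_rot: [[1.0, -0.027, 0.001], [-0.027, -1.0, 0.004], [0.001, -0.004, -1.0]]
force: [0.3, 7.4, -2.1]
opening: 0.181
grasp_force: 30.0
```

Emit:
move_arm --increments '[{"xyz":[0,0,0],"roll":0,"grip":0}]'

```text
time_s: 11.58
position: [0.5449, 0.1395, 0.077]
tcp_rot: [[1.0, -0.027, 0.001], [-0.027, -1.0, 0.004], [0.001, -0.004, -1.0]]
force: [-0.0, 7.9, -1.3]
opening: 0.183
grasp_force: 30.0
```

Emit:
move_arm --increments '[{"xyz":[0,0.3,0],"roll":0,"grip":0}]'

```text
time_s: 11.67
position: [0.5449, 0.1395, 0.077]
tcp_rot: [[1.0, -0.027, 0.001], [-0.027, -1.0, 0.004], [0.001, -0.004, -1.0]]
force: [0.6, 9.9, -2.0]
opening: 0.181
grasp_force: 30.0
```

Emit:
move_arm --increments '[{"xyz":[0,0.2,0],"roll":0,"grip":0}]'

```text
time_s: 11.75
position: [0.5449, 0.1395, 0.0769]
tcp_rot: [[1.0, -0.027, 0.001], [-0.027, -1.0, 0.005], [0.001, -0.005, -1.0]]
force: [0.3, 10.2, -1.4]
opening: 0.185
grasp_force: 30.0
```

Emit:
move_arm --increments '[{"xyz":[0,0,0],"roll":0,"grip":0}]'

```text
time_s: 11.83
position: [0.5449, 0.1395, 0.077]
tcp_rot: [[1.0, -0.027, 0.001], [-0.027, -1.0, 0.005], [0.001, -0.005, -1.0]]
force: [0.1, 9.5, -1.4]
opening: 0.18
grasp_force: 30.0
```

Emit:
move_arm --increments '[{"xyz":[0,0,0],"roll":0,"grip":0}]'

```text
time_s: 11.92
position: [0.5449, 0.1395, 0.0769]
tcp_rot: [[1.0, -0.027, 0.001], [-0.027, -1.0, 0.005], [0.001, -0.005, -1.0]]
force: [0.8, 8.9, -3.3]
opening: 0.184
grasp_force: 30.0
```

Emit:
move_arm --increments '[{"xyz":[0,0,0],"roll":0,"grip":0}]'

```text
time_s: 12.0
position: [0.5449, 0.1395, 0.077]
tcp_rot: [[1.0, -0.027, 0.001], [-0.027, -1.0, 0.005], [0.001, -0.005, -1.0]]
force: [0.3, 9.7, -3.1]
opening: 0.179
grasp_force: 30.0
```

Emit:
move_arm --increments '[{"xyz":[0,0.25,0],"roll":0,"grip":0}]'

```text
time_s: 12.08
position: [0.5449, 0.1395, 0.077]
tcp_rot: [[1.0, -0.028, 0.001], [-0.028, -1.0, 0.005], [0.001, -0.005, -1.0]]
force: [0.1, 12.4, -2.8]
opening: 0.182
grasp_force: 30.0
```

Emit:
move_arm --increments '[{"xyz":[0,0.2,0],"roll":0,"grip":0}]'

```text
time_s: 12.17
position: [0.5449, 0.1394, 0.077]
tcp_rot: [[1.0, -0.028, 0.001], [-0.028, -1.0, 0.005], [0.001, -0.005, -1.0]]
force: [-0.3, 11.7, -2.1]
opening: 0.178
grasp_force: 30.0
```

Emit:
move_arm --increments '[{"xyz":[0,0,0],"roll":0,"grip":0}]'

```text
time_s: 12.25
position: [0.5449, 0.1395, 0.0769]
tcp_rot: [[1.0, -0.028, 0.001], [-0.028, -1.0, 0.005], [0.001, -0.005, -1.0]]
force: [0.6, 10.5, -1.8]
opening: 0.183
grasp_force: 30.0
```

Emit:
move_arm --increments '[{"xyz":[0,0,0],"roll":0,"grip":0}]'

```text
time_s: 12.33
position: [0.5449, 0.1395, 0.077]
tcp_rot: [[1.0, -0.028, 0.001], [-0.028, -1.0, 0.005], [0.001, -0.005, -1.0]]
force: [0.3, 10.8, -2.3]
opening: 0.179
grasp_force: 30.0
```

Emit:
move_arm --increments '[{"xyz":[0,0,0],"roll":0,"grip":0}]'

```text
time_s: 12.42
position: [0.5449, 0.1394, 0.077]
tcp_rot: [[1.0, -0.028, 0.001], [-0.028, -1.0, 0.005], [0.001, -0.005, -1.0]]
force: [-0.1, 10.7, -2.2]
opening: 0.184
grasp_force: 30.0
```

Emit:
move_arm --increments '[{"xyz":[0,0,0],"roll":0,"grip":0}]'

```text
time_s: 12.5
position: [0.5449, 0.1395, 0.077]
tcp_rot: [[1.0, -0.028, 0.001], [-0.028, -1.0, 0.005], [0.001, -0.005, -1.0]]
force: [1.0, 10.3, -2.3]
opening: 0.177
grasp_force: 30.0
```

Emit:
move_arm --increments '[{"xyz":[0,-1.7,0],"roll":0,"grip":0},{"xyz":[0,-1.7,0],"roll":0,"grip":0},{"xyz":[0,-1.7,0],"roll":0,"grip":0},{"xyz":[0,0,0],"roll":0,"grip":0},{"xyz":[0,0,0],"roll":0,"grip":0}]'

```text
time_s: 12.92
position: [0.5448, 0.1411, 0.0768]
tcp_rot: [[1.0, -0.025, -0.0], [-0.025, -1.0, -0.0], [-0.0, 0.0, -1.0]]
force: [-0.2, -0.0, -1.7]
opening: 0.177
grasp_force: 30.0
```

Emit:
move_arm --increments '[{"xyz":[0,0,0],"roll":0,"grip":0}]'

```text
time_s: 13.0
position: [0.5448, 0.141, 0.0767]
tcp_rot: [[1.0, -0.025, -0.0], [-0.025, -1.0, -0.0], [-0.0, 0.0, -1.0]]
force: [0.7, -0.2, -1.2]
opening: 0.18
grasp_force: 30.0
```

Emit:
move_arm --increments '[{"xyz":[0,-0.4,-3],"roll":0,"grip":0},{"xyz":[0,0,-8],"roll":0,"grip":0},{"xyz":[0,0,-12],"roll":0,"grip":0},{"xyz":[0,0,-15],"roll":0,"grip":0},{"xyz":[0,0,-15],"roll":0,"grip":0}]'

```text
time_s: 13.42
position: [0.5446, 0.1417, 0.1307]
tcp_rot: [[1.0, -0.025, -0.0], [-0.025, -1.0, -0.0], [-0.0, 0.0, -1.0]]
force: [0.7, -0.4, -2.4]
opening: 0.179
grasp_force: 30.0
```

Emit:
move_arm --increments '[{"xyz":[0,-15,0],"roll":0,"grip":0},{"xyz":[0,-20,0],"roll":0,"grip":0},{"xyz":[0,-20,0],"roll":0,"grip":0},{"xyz":[0,-12,0],"roll":0,"grip":0},{"xyz":[0,0,0],"roll":0,"grip":0}]'

```text
time_s: 13.83
position: [0.5466, 0.2109, 0.1304]
tcp_rot: [[1.0, -0.023, 0.001], [-0.023, -1.0, 0.001], [0.001, -0.001, -1.0]]
force: [1.0, -0.7, -1.8]
opening: 0.182
grasp_force: 30.0
```

Emit:
move_arm --increments '[{"xyz":[0,0,0],"roll":0,"grip":0},{"xyz":[0,0,0],"roll":0,"grip":0},{"xyz":[0,0,0],"roll":0,"grip":0}]'

```text
time_s: 14.08
position: [0.5464, 0.2078, 0.1297]
tcp_rot: [[1.0, -0.026, -0.001], [-0.026, -1.0, -0.0], [-0.001, 0.001, -1.0]]
force: [0.5, 0.6, -1.1]
opening: 0.182
grasp_force: 30.0
```

```bash
python3 r.py w4
```

```text
14.0833 [0.5464 0.2078 0.1297] -1.49 [ 0.53  0.62 -1.07] [  9.9  34.   92.8  -0.   53.2 101.4]
bridge in tool mm 1290 [  7.1421732  -18.67013921   0.06613284] [20.691223   18.35659076 11.99618612] ((14.306915283203125, -0.2130451202392578), (37.01565170288086, 13.434820175170898), 88.5816421508789)
1054 c 551.1 272.1 [ 6.6 78.9] 88.6 z 0.0527 slope deg -1.39 y@.54 0.2716 x 0.512 0.591
482 c 567.7 216.3 [ 5.7 43. ] 88.2 z 0.0535 slope deg -1.53 y@.54 0.2167 x 0.546 0.589
1028 c 547.7 149.4 [ 6.6 79.8] 88.7 z 0.0527 slope deg -1.49 y@.54 0.1503 x 0.508 0.588
1942 c 546.6 115.6 [12.6 80.1] 88.8 z 0.0528 slope deg -1.55 y@.54 0.1168 x 0.507 0.587
tool: y@0 -63.68 slope -0.09 halfband [-3.4  2.3] z 77.0 x -36.0 43.0 slot y=-7.5
tool: y@0 -8.78 slope 0.06 halfband [-2.7  2.6] z 76.2 x -0.0 43.0 slot y=-7.5
tool: y@0 57.66 slope 0.01 halfband [-2.4  3.3] z 77.1 x -37.0 43.0 slot y=-7.5
tool: y@0 91.13 slope 0.1 halfband [-4.9  6.4] z 77.0 x -37.0 43.0 slot y=-7.5
```

Emit:
move_arm --increments '[{"xyz":[0,-1.1,14],"roll":0,"grip":0},{"xyz":[0,0,10],"roll":0,"grip":0},{"xyz":[0,0,2],"roll":0,"grip":0},{"xyz":[0,0,2],"roll":0,"grip":0},{"xyz":[0,0,1.5],"roll":0,"grip":0}]'

```text
time_s: 14.55
position: [0.5465, 0.2096, 0.0999]
tcp_rot: [[1.0, -0.026, -0.001], [-0.026, -1.0, -0.0], [-0.001, 0.0, -1.0]]
force: [0.3, -0.1, -1.1]
opening: 0.182
grasp_force: 30.0
```

Emit:
move_arm --increments '[{"xyz":[0,0,1],"roll":0,"grip":0},{"xyz":[0,0,0],"roll":0,"grip":0},{"xyz":[0,0,0],"roll":0,"grip":0}]'

```text
time_s: 14.8
position: [0.5467, 0.21, 0.0995]
tcp_rot: [[1.0, -0.025, 0.001], [-0.025, -1.0, 0.0], [0.001, -0.0, -1.0]]
force: [0.5, -0.7, -0.6]
opening: 0.181
grasp_force: 30.0
```

Emit:
move_arm --increments '[{"xyz":[0,0.9,5],"roll":0,"grip":0},{"xyz":[0,0,7],"roll":0,"grip":0},{"xyz":[0,0,7],"roll":0,"grip":0},{"xyz":[0,0,3.8],"roll":0,"grip":0},{"xyz":[0,0,0],"roll":0,"grip":0}]'

```text
time_s: 15.22
position: [0.5454, 0.2088, 0.0749]
tcp_rot: [[1.0, -0.025, -0.003], [-0.025, -1.0, -0.001], [-0.003, 0.001, -1.0]]
force: [-0.3, -0.3, -1.2]
opening: 0.184
grasp_force: 30.0
```

Emit:
move_arm --increments '[{"xyz":[0,0,0],"roll":0,"grip":0},{"xyz":[0,0,0],"roll":0,"grip":0}]'

```text
time_s: 15.38
position: [0.5466, 0.2091, 0.0764]
tcp_rot: [[1.0, -0.025, 0.0], [-0.025, -1.0, 0.0], [0.0, -0.0, -1.0]]
force: [0.2, -0.2, -1.6]
opening: 0.178
grasp_force: 30.0
```

Emit:
move_arm --increments '[{"xyz":[0,1,0],"roll":0,"grip":0},{"xyz":[0,1,0],"roll":0,"grip":0},{"xyz":[0,1,0],"roll":0,"grip":0},{"xyz":[0,1,0],"roll":0,"grip":0},{"xyz":[0,2,0],"roll":0,"grip":0}]'

```text
time_s: 15.8
position: [0.5466, 0.205, 0.0767]
tcp_rot: [[1.0, -0.027, 0.001], [-0.027, -1.0, 0.004], [0.001, -0.004, -1.0]]
force: [0.2, 7.4, -2.3]
opening: 0.185
grasp_force: 30.0
```

Emit:
move_arm --increments '[{"xyz":[0,2,0],"roll":0,"grip":0},{"xyz":[0,2,0],"roll":0,"grip":0},{"xyz":[0,2,0],"roll":0,"grip":0},{"xyz":[0,2,0],"roll":0,"grip":0},{"xyz":[0,2,0],"roll":0,"grip":0}]'

```text
time_s: 16.22
position: [0.5464, 0.195, 0.0767]
tcp_rot: [[1.0, -0.027, 0.001], [-0.027, -1.0, 0.004], [0.001, -0.004, -1.0]]
force: [-0.0, 6.6, -3.3]
opening: 0.183
grasp_force: 30.0
```

Emit:
move_arm --increments '[{"xyz":[0,2,0],"roll":0,"grip":0},{"xyz":[0,2,0],"roll":0,"grip":0},{"xyz":[0,2,0],"roll":0,"grip":0},{"xyz":[0,2,0],"roll":0,"grip":0},{"xyz":[0,2,0],"roll":0,"grip":0}]'

```text
time_s: 16.63
position: [0.5461, 0.185, 0.0767]
tcp_rot: [[1.0, -0.027, 0.001], [-0.027, -1.0, 0.004], [0.001, -0.004, -1.0]]
force: [0.3, 6.6, -2.7]
opening: 0.184
grasp_force: 30.0
```

Emit:
move_arm --increments '[{"xyz":[0,2,0],"roll":0,"grip":0},{"xyz":[0,2,0],"roll":0,"grip":0},{"xyz":[0,2,0],"roll":0,"grip":0},{"xyz":[0,2,0],"roll":0,"grip":0},{"xyz":[0,2,0],"roll":0,"grip":0}]'

```text
time_s: 17.05
position: [0.5458, 0.1749, 0.0767]
tcp_rot: [[1.0, -0.027, 0.001], [-0.027, -1.0, 0.004], [0.001, -0.004, -1.0]]
force: [0.2, 6.7, -2.9]
opening: 0.184
grasp_force: 30.0
```

Emit:
move_arm --increments '[{"xyz":[0,0.7,0],"roll":0,"grip":0},{"xyz":[0,0.5,0],"roll":0,"grip":0},{"xyz":[0,0.5,0],"roll":0,"grip":0},{"xyz":[0,0.4,0],"roll":0,"grip":0},{"xyz":[0,0.4,0],"roll":0,"grip":0}]'

```text
time_s: 17.47
position: [0.5458, 0.1725, 0.0767]
tcp_rot: [[1.0, -0.027, 0.001], [-0.027, -1.0, 0.004], [0.001, -0.004, -1.0]]
force: [-0.5, 6.8, -3.0]
opening: 0.182
grasp_force: 30.0
```

Emit:
move_arm --increments '[{"xyz":[0,0.4,0],"roll":0,"grip":0}]'

```text
time_s: 17.55
position: [0.5457, 0.1721, 0.0767]
tcp_rot: [[1.0, -0.027, 0.001], [-0.027, -1.0, 0.003], [0.001, -0.003, -1.0]]
force: [0.1, 6.4, -2.5]
opening: 0.182
grasp_force: 30.0
```

Emit:
move_arm --increments '[{"xyz":[0,0.4,0],"roll":0,"grip":0}]'

```text
time_s: 17.63
position: [0.5457, 0.1717, 0.0767]
tcp_rot: [[1.0, -0.027, 0.001], [-0.027, -1.0, 0.003], [0.001, -0.003, -1.0]]
force: [0.6, 6.8, -1.6]
opening: 0.181
grasp_force: 30.0
```

Emit:
move_arm --increments '[{"xyz":[0,0.4,0],"roll":0,"grip":0}]'

```text
time_s: 17.72
position: [0.5458, 0.1713, 0.0767]
tcp_rot: [[1.0, -0.027, 0.001], [-0.027, -1.0, 0.003], [0.001, -0.004, -1.0]]
force: [-0.4, 6.6, -1.9]
opening: 0.183
grasp_force: 30.0
```

Emit:
move_arm --increments '[{"xyz":[0,0,0],"roll":0,"grip":0}]'

```text
time_s: 17.8
position: [0.5457, 0.1712, 0.0767]
tcp_rot: [[1.0, -0.027, 0.001], [-0.027, -1.0, 0.003], [0.001, -0.003, -1.0]]
force: [0.1, 6.6, -2.6]
opening: 0.178
grasp_force: 30.0
```

Emit:
move_arm --increments '[{"xyz":[0,0.3,0],"roll":0,"grip":0}]'

```text
time_s: 17.88
position: [0.5457, 0.171, 0.0767]
tcp_rot: [[1.0, -0.027, 0.001], [-0.027, -1.0, 0.003], [0.001, -0.003, -1.0]]
force: [0.2, 7.3, -1.4]
opening: 0.183
grasp_force: 30.0
```

Emit:
move_arm --increments '[{"xyz":[0,0.3,0],"roll":0,"grip":0}]'

```text
time_s: 17.97
position: [0.5457, 0.1707, 0.0767]
tcp_rot: [[1.0, -0.027, 0.001], [-0.027, -1.0, 0.003], [0.001, -0.004, -1.0]]
force: [-0.0, 6.9, -2.2]
opening: 0.181
grasp_force: 30.0
```

Emit:
move_arm --increments '[{"xyz":[0,0.3,0],"roll":0,"grip":0}]'

```text
time_s: 18.05
position: [0.5457, 0.1706, 0.0767]
tcp_rot: [[1.0, -0.027, 0.001], [-0.027, -1.0, 0.004], [0.001, -0.004, -1.0]]
force: [0.5, 8.5, -1.6]
opening: 0.18
grasp_force: 30.0
```

Emit:
move_arm --increments '[{"xyz":[0,0.3,0],"roll":0,"grip":0}]'

```text
time_s: 18.13
position: [0.5457, 0.1706, 0.0767]
tcp_rot: [[1.0, -0.027, 0.001], [-0.027, -1.0, 0.004], [0.001, -0.004, -1.0]]
force: [-1.1, 9.0, -2.6]
opening: 0.176
grasp_force: 30.0
```

Emit:
move_arm --increments '[{"xyz":[0,0,0],"roll":0,"grip":0}]'

```text
time_s: 18.22
position: [0.5457, 0.1706, 0.0767]
tcp_rot: [[1.0, -0.027, 0.001], [-0.027, -1.0, 0.004], [0.001, -0.004, -1.0]]
force: [0.6, 8.5, -2.0]
opening: 0.187
grasp_force: 30.0
```

Emit:
move_arm --increments '[{"xyz":[0,0.3,0],"roll":0,"grip":0}]'

```text
time_s: 18.3
position: [0.5457, 0.1705, 0.0767]
tcp_rot: [[1.0, -0.027, 0.001], [-0.027, -1.0, 0.005], [0.001, -0.005, -1.0]]
force: [0.4, 10.6, -3.1]
opening: 0.18
grasp_force: 30.0
```

Emit:
move_arm --increments '[{"xyz":[0,0.25,0],"roll":0,"grip":0}]'

```text
time_s: 18.38
position: [0.5457, 0.1705, 0.0767]
tcp_rot: [[1.0, -0.027, 0.001], [-0.027, -1.0, 0.005], [0.001, -0.005, -1.0]]
force: [-0.0, 11.2, -3.1]
opening: 0.18
grasp_force: 30.0
```

Emit:
move_arm --increments '[{"xyz":[0,0,0],"roll":0,"grip":0}]'

```text
time_s: 18.47
position: [0.5457, 0.1705, 0.0767]
tcp_rot: [[1.0, -0.027, 0.002], [-0.027, -1.0, 0.005], [0.001, -0.005, -1.0]]
force: [-0.1, 10.2, -2.7]
opening: 0.186
grasp_force: 30.0
```

Emit:
move_arm --increments '[{"xyz":[0,0,0],"roll":0,"grip":0}]'

```text
time_s: 18.55
position: [0.5457, 0.1705, 0.0767]
tcp_rot: [[1.0, -0.027, 0.001], [-0.027, -1.0, 0.005], [0.001, -0.005, -1.0]]
force: [-0.2, 9.4, -2.8]
opening: 0.182
grasp_force: 30.0
```

Emit:
move_arm --increments '[{"xyz":[0,0,0],"roll":0,"grip":0}]'

```text
time_s: 18.63
position: [0.5457, 0.1705, 0.0767]
tcp_rot: [[1.0, -0.027, 0.001], [-0.027, -1.0, 0.005], [0.001, -0.005, -1.0]]
force: [-0.5, 10.0, -2.5]
opening: 0.177
grasp_force: 30.0
```

Emit:
move_arm --increments '[{"xyz":[0,0,0],"roll":0,"grip":0}]'

```text
time_s: 18.72
position: [0.5457, 0.1705, 0.0767]
tcp_rot: [[1.0, -0.027, 0.001], [-0.027, -1.0, 0.005], [0.001, -0.005, -1.0]]
force: [-0.2, 10.1, -3.1]
opening: 0.186
grasp_force: 30.0
```

Emit:
move_arm --increments '[{"xyz":[0,0.15,0],"roll":0,"grip":0}]'

```text
time_s: 18.8
position: [0.5457, 0.1705, 0.0767]
tcp_rot: [[1.0, -0.027, 0.002], [-0.027, -1.0, 0.005], [0.001, -0.005, -1.0]]
force: [0.1, 11.4, -2.3]
opening: 0.179
grasp_force: 30.0
```

Emit:
move_arm --increments '[{"xyz":[0,0,0],"roll":0,"grip":0},{"xyz":[0,0,0],"roll":0,"grip":0}]'

```text
time_s: 18.97
position: [0.5457, 0.1705, 0.0767]
tcp_rot: [[1.0, -0.027, 0.001], [-0.027, -1.0, 0.005], [0.001, -0.005, -1.0]]
force: [0.8, 10.5, -1.9]
opening: 0.18
grasp_force: 30.0
```

Emit:
move_arm --increments '[{"xyz":[0,-1.8,0],"roll":0,"grip":0},{"xyz":[0,-1.8,0],"roll":0,"grip":0},{"xyz":[0,-1.7,0],"roll":0,"grip":0},{"xyz":[0,0,0],"roll":0,"grip":0},{"xyz":[0,0,0],"roll":0,"grip":0}]'

```text
time_s: 19.38
position: [0.5456, 0.1723, 0.0765]
tcp_rot: [[1.0, -0.025, -0.0], [-0.025, -1.0, -0.0], [-0.0, 0.0, -1.0]]
force: [0.4, -0.7, -1.2]
opening: 0.179
grasp_force: 30.0
```

Emit:
move_arm --increments '[{"xyz":[0,0,0],"roll":0,"grip":0}]'

```text
time_s: 19.47
position: [0.5456, 0.1723, 0.0765]
tcp_rot: [[1.0, -0.025, -0.0], [-0.025, -1.0, -0.0], [-0.0, 0.0, -1.0]]
force: [0.5, 0.7, -2.0]
opening: 0.185
grasp_force: 30.0
```

Emit:
move_arm --increments '[{"xyz":[0,-0.2,-3],"roll":0,"grip":0},{"xyz":[0,0,-8],"roll":0,"grip":0},{"xyz":[0,0,-12],"roll":0,"grip":0},{"xyz":[0,0,-15],"roll":0,"grip":0},{"xyz":[0,0,-15],"roll":0,"grip":0}]'

```text
time_s: 19.88
position: [0.5454, 0.1728, 0.1304]
tcp_rot: [[1.0, -0.025, -0.0], [-0.025, -1.0, -0.0], [-0.0, 0.0, -1.0]]
force: [0.7, -0.1, -1.0]
opening: 0.181
grasp_force: 30.0
```

Emit:
move_arm --increments '[{"xyz":[0,-15,0],"roll":0,"grip":0},{"xyz":[0,-22,0],"roll":0,"grip":0},{"xyz":[0,-23,0],"roll":0,"grip":0},{"xyz":[0,-20,0],"roll":0,"grip":0},{"xyz":[0,-12,0],"roll":0,"grip":0}]'

```text
time_s: 20.3
position: [0.5481, 0.2668, 0.1304]
tcp_rot: [[1.0, -0.024, 0.001], [-0.024, -1.0, 0.001], [0.001, -0.001, -1.0]]
force: [-0.0, -0.8, -1.4]
opening: 0.182
grasp_force: 30.0
```

Emit:
move_arm --increments '[{"xyz":[0,0,0],"roll":0,"grip":0},{"xyz":[0,0,0],"roll":0,"grip":0},{"xyz":[0,0,0],"roll":0,"grip":0},{"xyz":[0,0,0],"roll":0,"grip":0},{"xyz":[0,0,0],"roll":0,"grip":0}]'

```text
time_s: 20.72
position: [0.5479, 0.2638, 0.1294]
tcp_rot: [[1.0, -0.027, -0.0], [-0.027, -1.0, -0.0], [-0.0, 0.0, -1.0]]
force: [0.0, -0.8, -1.4]
opening: 0.183
grasp_force: 30.0
```

```bash
python3 r.py w5
```

```text
20.7167 [0.5479 0.2638 0.1294] -1.52 [ 0.01 -0.78 -1.36] [ 15.2  35.6  89.3  -0.   55.1 106.7]
bridge in tool mm 1290 [ 7.93063623e+00 -1.86310185e+01  6.04053100e-03] [20.66671937 18.43248506 11.98418898] ((14.478660583496094, -0.14689064025878906), (37.06536102294922, 12.545330047607422), 89.11903381347656)
509 c 569.1 271.5 [ 6.  43.1] 88.0 z 0.0533 slope deg -1.28 y@.54 0.2723 x 0.548 0.591
1128 c 548.6 180.5 [ 7.1 79.6] 88.7 z 0.0523 slope deg -1.46 y@.54 0.1816 x 0.509 0.588
2356 c 543.6 115.9 [13.1 86. ] 88.6 z 0.0524 slope deg -1.43 y@.54 0.1173 x 0.501 0.587
1259 c 546.1 149.6 [ 7.2 82.9] 88.5 z 0.0521 slope deg -1.29 y@.54 0.1507 x 0.505 0.587
tool: y@0 -8.4 slope -0.2 halfband [-2.9  2.9] z 76.1 x -0.0 43.0 slot y=-7.5
tool: y@0 82.33 slope -0.05 halfband [-2.3  3.6] z 77.2 x -37.0 43.0 slot y=-7.5
tool: y@0 146.58 slope -0.05 halfband [-4.6  6.9] z 77.0 x -43.0 43.0 slot y=-7.5
tool: y@0 113.17 slope -0.22 halfband [-2.2  3.6] z 77.3 x -40.0 43.0 slot y=-7.5
```

Emit:
move_arm --increments '[{"xyz":[0,-0.2,14],"roll":0,"grip":0},{"xyz":[0,0,10],"roll":0,"grip":0},{"xyz":[0,0,2],"roll":0,"grip":0},{"xyz":[0,0,2],"roll":0,"grip":0},{"xyz":[0,0,1.5],"roll":0,"grip":0}]'

```text
time_s: 21.18
position: [0.5479, 0.2649, 0.0997]
tcp_rot: [[1.0, -0.025, -0.0], [-0.025, -1.0, -0.0], [-0.0, 0.0, -1.0]]
force: [-0.9, 0.0, -1.2]
opening: 0.185
grasp_force: 30.0
```

Emit:
move_arm --increments '[{"xyz":[0,0,1],"roll":0,"grip":0},{"xyz":[0,0,0],"roll":0,"grip":0},{"xyz":[0,0,0],"roll":0,"grip":0}]'

```text
time_s: 21.43
position: [0.5481, 0.2652, 0.0993]
tcp_rot: [[1.0, -0.025, 0.001], [-0.025, -1.0, 0.0], [0.001, -0.0, -1.0]]
force: [-0.8, 0.2, -1.5]
opening: 0.186
grasp_force: 30.0
```

Emit:
move_arm --increments '[{"xyz":[0,0.6,5],"roll":0,"grip":0},{"xyz":[0,0,7],"roll":0,"grip":0},{"xyz":[0,0,7],"roll":0,"grip":0},{"xyz":[0,0,3.6],"roll":0,"grip":0},{"xyz":[0,0,0],"roll":0,"grip":0}]'

```text
time_s: 21.85
position: [0.5468, 0.2642, 0.0748]
tcp_rot: [[1.0, -0.025, -0.003], [-0.025, -1.0, -0.001], [-0.003, 0.001, -1.0]]
force: [0.1, 0.3, -2.6]
opening: 0.181
grasp_force: 30.0
```

Emit:
move_arm --increments '[{"xyz":[0,0,0],"roll":0,"grip":0},{"xyz":[0,0,0],"roll":0,"grip":0}]'

```text
time_s: 22.02
position: [0.548, 0.2645, 0.0763]
tcp_rot: [[1.0, -0.025, -0.0], [-0.025, -1.0, 0.0], [-0.0, -0.0, -1.0]]
force: [-0.9, 0.1, -1.1]
opening: 0.183
grasp_force: 30.0
```

Emit:
move_arm --increments '[{"xyz":[0,1,0],"roll":0,"grip":0},{"xyz":[0,1,0],"roll":0,"grip":0},{"xyz":[0,1,0],"roll":0,"grip":0},{"xyz":[0,1,0],"roll":0,"grip":0},{"xyz":[0,2,0],"roll":0,"grip":0}]'

```text
time_s: 22.43
position: [0.5481, 0.2607, 0.0766]
tcp_rot: [[1.0, -0.027, 0.001], [-0.027, -1.0, 0.004], [0.001, -0.004, -1.0]]
force: [-0.2, 7.5, -3.0]
opening: 0.182
grasp_force: 30.0
```

Emit:
move_arm --increments '[{"xyz":[0,2.5,0],"roll":0,"grip":0},{"xyz":[0,2.5,0],"roll":0,"grip":0},{"xyz":[0,2.5,0],"roll":0,"grip":0},{"xyz":[0,2.5,0],"roll":0,"grip":0},{"xyz":[0,2.5,0],"roll":0,"grip":0}]'

```text
time_s: 22.85
position: [0.5477, 0.2481, 0.0766]
tcp_rot: [[1.0, -0.027, 0.001], [-0.027, -1.0, 0.004], [0.001, -0.004, -1.0]]
force: [0.1, 7.5, -3.5]
opening: 0.182
grasp_force: 30.0
```

Emit:
move_arm --increments '[{"xyz":[0,2.5,0],"roll":0,"grip":0},{"xyz":[0,2.5,0],"roll":0,"grip":0},{"xyz":[0,2.5,0],"roll":0,"grip":0},{"xyz":[0,2.5,0],"roll":0,"grip":0},{"xyz":[0,2.5,0],"roll":0,"grip":0}]'

```text
time_s: 23.27
position: [0.5474, 0.2356, 0.0766]
tcp_rot: [[1.0, -0.027, 0.001], [-0.027, -1.0, 0.004], [0.001, -0.004, -1.0]]
force: [0.4, 7.4, -2.3]
opening: 0.183
grasp_force: 30.0
```

Emit:
move_arm --increments '[{"xyz":[0,2.5,0],"roll":0,"grip":0},{"xyz":[0,2.5,0],"roll":0,"grip":0},{"xyz":[0,2.5,0],"roll":0,"grip":0},{"xyz":[0,2.5,0],"roll":0,"grip":0},{"xyz":[0,2.5,0],"roll":0,"grip":0}]'

```text
time_s: 23.68
position: [0.547, 0.223, 0.0766]
tcp_rot: [[1.0, -0.027, 0.001], [-0.027, -1.0, 0.004], [0.001, -0.004, -1.0]]
force: [0.1, 7.0, -2.8]
opening: 0.178
grasp_force: 30.0
```

Emit:
move_arm --increments '[{"xyz":[0,2.5,0],"roll":0,"grip":0},{"xyz":[0,2.5,0],"roll":0,"grip":0},{"xyz":[0,2.5,0],"roll":0,"grip":0},{"xyz":[0,2.5,0],"roll":0,"grip":0},{"xyz":[0,2.5,0],"roll":0,"grip":0}]'

```text
time_s: 24.1
position: [0.5467, 0.2105, 0.0766]
tcp_rot: [[1.0, -0.027, 0.001], [-0.027, -1.0, 0.004], [0.001, -0.004, -1.0]]
force: [-0.1, 7.5, -2.2]
opening: 0.181
grasp_force: 30.0
```

Emit:
move_arm --increments '[{"xyz":[0,1.5,0],"roll":0,"grip":0},{"xyz":[0,1.5,0],"roll":0,"grip":0},{"xyz":[0,1,0],"roll":0,"grip":0},{"xyz":[0,1,0],"roll":0,"grip":0},{"xyz":[0,0.5,0],"roll":0,"grip":0}]'

```text
time_s: 24.52
position: [0.5466, 0.205, 0.0766]
tcp_rot: [[1.0, -0.027, 0.001], [-0.027, -1.0, 0.004], [0.001, -0.004, -1.0]]
force: [-0.0, 7.3, -2.9]
opening: 0.183
grasp_force: 30.0
```

Emit:
move_arm --increments '[{"xyz":[0,0.5,0],"roll":0,"grip":0},{"xyz":[0,0.5,0],"roll":0,"grip":0},{"xyz":[0,0.4,0],"roll":0,"grip":0}]'

```text
time_s: 24.77
position: [0.5465, 0.2036, 0.0766]
tcp_rot: [[1.0, -0.027, 0.001], [-0.027, -1.0, 0.004], [0.001, -0.004, -1.0]]
force: [-0.3, 6.3, -3.0]
opening: 0.182
grasp_force: 30.0
```

Emit:
move_arm --increments '[{"xyz":[0,0.4,0],"roll":0,"grip":0}]'

```text
time_s: 24.85
position: [0.5465, 0.2032, 0.0766]
tcp_rot: [[1.0, -0.027, 0.001], [-0.027, -1.0, 0.004], [0.001, -0.004, -1.0]]
force: [-0.8, 7.6, -4.0]
opening: 0.188
grasp_force: 30.0
```

Emit:
move_arm --increments '[{"xyz":[0,0,0],"roll":0,"grip":0}]'

```text
time_s: 24.93
position: [0.5465, 0.2032, 0.0766]
tcp_rot: [[1.0, -0.027, 0.001], [-0.027, -1.0, 0.004], [0.001, -0.004, -1.0]]
force: [-0.1, 6.5, -3.9]
opening: 0.178
grasp_force: 30.0
```

Emit:
move_arm --increments '[{"xyz":[0,0.4,0],"roll":0,"grip":0},{"xyz":[0,0.3,0],"roll":0,"grip":0}]'

```text
time_s: 25.1
position: [0.5465, 0.2026, 0.0766]
tcp_rot: [[1.0, -0.027, 0.001], [-0.027, -1.0, 0.004], [0.001, -0.004, -1.0]]
force: [0.2, 6.6, -3.3]
opening: 0.181
grasp_force: 30.0
```

Emit:
move_arm --increments '[{"xyz":[0,0.3,0],"roll":0,"grip":0}]'

```text
time_s: 25.18
position: [0.5465, 0.2022, 0.0766]
tcp_rot: [[1.0, -0.027, 0.001], [-0.027, -1.0, 0.004], [0.001, -0.004, -1.0]]
force: [-0.3, 6.6, -2.8]
opening: 0.182
grasp_force: 30.0
```

Emit:
move_arm --increments '[{"xyz":[0,0.3,0],"roll":0,"grip":0}]'

```text
time_s: 25.27
position: [0.5465, 0.2019, 0.0766]
tcp_rot: [[1.0, -0.027, 0.001], [-0.027, -1.0, 0.004], [0.001, -0.004, -1.0]]
force: [0.5, 6.1, -2.3]
opening: 0.184
grasp_force: 30.0
```

Emit:
move_arm --increments '[{"xyz":[0,0.3,0],"roll":0,"grip":0}]'

```text
time_s: 25.35
position: [0.5465, 0.2016, 0.0766]
tcp_rot: [[1.0, -0.027, 0.001], [-0.027, -1.0, 0.004], [0.001, -0.004, -1.0]]
force: [-0.3, 6.7, -2.1]
opening: 0.183
grasp_force: 30.0
```

Emit:
move_arm --increments '[{"xyz":[0,0,0],"roll":0,"grip":0}]'

```text
time_s: 25.43
position: [0.5465, 0.2016, 0.0766]
tcp_rot: [[1.0, -0.027, 0.001], [-0.027, -1.0, 0.004], [0.001, -0.004, -1.0]]
force: [-0.3, 6.5, -3.4]
opening: 0.181
grasp_force: 30.0
```

Emit:
move_arm --increments '[{"xyz":[0,0.3,0],"roll":0,"grip":0}]'

```text
time_s: 25.52
position: [0.5465, 0.2016, 0.0766]
tcp_rot: [[1.0, -0.027, 0.001], [-0.027, -1.0, 0.004], [0.001, -0.004, -1.0]]
force: [-0.3, 8.7, -2.5]
opening: 0.188
grasp_force: 30.0
```

Emit:
move_arm --increments '[{"xyz":[0,0.3,0],"roll":0,"grip":0}]'

```text
time_s: 25.6
position: [0.5465, 0.2016, 0.0766]
tcp_rot: [[1.0, -0.027, 0.001], [-0.027, -1.0, 0.005], [0.001, -0.005, -1.0]]
force: [0.5, 9.1, -3.5]
opening: 0.181
grasp_force: 30.0
```

Emit:
move_arm --increments '[{"xyz":[0,0.3,0],"roll":0,"grip":0}]'

```text
time_s: 25.68
position: [0.5465, 0.2015, 0.0766]
tcp_rot: [[1.0, -0.027, 0.001], [-0.027, -1.0, 0.005], [0.001, -0.005, -1.0]]
force: [-0.7, 10.0, -3.6]
opening: 0.183
grasp_force: 30.0
```

Emit:
move_arm --increments '[{"xyz":[0,0,0],"roll":0,"grip":0}]'

```text
time_s: 25.77
position: [0.5465, 0.2015, 0.0766]
tcp_rot: [[1.0, -0.027, 0.001], [-0.027, -1.0, 0.005], [0.001, -0.005, -1.0]]
force: [-0.1, 9.1, -4.2]
opening: 0.177
grasp_force: 30.0
```

Emit:
move_arm --increments '[{"xyz":[0,0,0],"roll":0,"grip":0}]'

```text
time_s: 25.85
position: [0.5464, 0.2015, 0.0766]
tcp_rot: [[1.0, -0.027, 0.001], [-0.027, -1.0, 0.005], [0.001, -0.005, -1.0]]
force: [-0.0, 9.9, -3.2]
opening: 0.179
grasp_force: 30.0
```

Emit:
move_arm --increments '[{"xyz":[0,0.2,0],"roll":0,"grip":0}]'

```text
time_s: 25.93
position: [0.5465, 0.2015, 0.0766]
tcp_rot: [[1.0, -0.027, 0.001], [-0.027, -1.0, 0.005], [0.001, -0.005, -1.0]]
force: [0.6, 10.0, -2.7]
opening: 0.18
grasp_force: 30.0
```

Emit:
move_arm --increments '[{"xyz":[0,0.2,0],"roll":0,"grip":0}]'

```text
time_s: 26.02
position: [0.5465, 0.2015, 0.0766]
tcp_rot: [[1.0, -0.027, 0.002], [-0.027, -1.0, 0.006], [0.001, -0.006, -1.0]]
force: [0.8, 11.2, -2.5]
opening: 0.181
grasp_force: 30.0
```

Emit:
move_arm --increments '[{"xyz":[0,0,0],"roll":0,"grip":0}]'

```text
time_s: 26.1
position: [0.5464, 0.2015, 0.0766]
tcp_rot: [[1.0, -0.027, 0.002], [-0.027, -1.0, 0.006], [0.001, -0.006, -1.0]]
force: [-0.4, 10.7, -2.6]
opening: 0.184
grasp_force: 30.0
```

Emit:
move_arm --increments '[{"xyz":[0,0,0],"roll":0,"grip":0}]'

```text
time_s: 26.18
position: [0.5465, 0.2015, 0.0766]
tcp_rot: [[1.0, -0.027, 0.002], [-0.027, -1.0, 0.006], [0.001, -0.006, -1.0]]
force: [-0.2, 9.9, -3.5]
opening: 0.181
grasp_force: 30.0
```

Emit:
move_arm --increments '[{"xyz":[0,0,0],"roll":0,"grip":0}]'

```text
time_s: 26.27
position: [0.5465, 0.2015, 0.0766]
tcp_rot: [[1.0, -0.027, 0.002], [-0.027, -1.0, 0.006], [0.001, -0.006, -1.0]]
force: [0.8, 9.5, -3.6]
opening: 0.18
grasp_force: 30.0
```

Emit:
move_arm --increments '[{"xyz":[0,0,0],"roll":0,"grip":0}]'

```text
time_s: 26.35
position: [0.5465, 0.2015, 0.0766]
tcp_rot: [[1.0, -0.027, 0.002], [-0.027, -1.0, 0.005], [0.001, -0.006, -1.0]]
force: [-0.4, 10.8, -3.4]
opening: 0.178
grasp_force: 30.0
```

Emit:
move_arm --increments '[{"xyz":[0,0.25,0],"roll":0,"grip":0}]'

```text
time_s: 26.43
position: [0.5465, 0.2015, 0.0766]
tcp_rot: [[1.0, -0.028, 0.002], [-0.028, -1.0, 0.006], [0.001, -0.006, -1.0]]
force: [-0.0, 11.5, -3.3]
opening: 0.185
grasp_force: 30.0
```

Emit:
move_arm --increments '[{"xyz":[0,0,0],"roll":0,"grip":0},{"xyz":[0,0,0],"roll":0,"grip":0}]'

```text
time_s: 26.6
position: [0.5465, 0.2015, 0.0766]
tcp_rot: [[1.0, -0.027, 0.002], [-0.027, -1.0, 0.006], [0.002, -0.006, -1.0]]
force: [-0.9, 11.4, -2.5]
opening: 0.18
grasp_force: 30.0
```

Emit:
move_arm --increments '[{"xyz":[0,0,0],"roll":0,"grip":0}]'

```text
time_s: 26.68
position: [0.5465, 0.2015, 0.0766]
tcp_rot: [[1.0, -0.027, 0.002], [-0.027, -1.0, 0.006], [0.002, -0.006, -1.0]]
force: [-0.4, 10.9, -3.1]
opening: 0.186
grasp_force: 30.0
```

Emit:
move_arm --increments '[{"xyz":[0,-1.8,0],"roll":0,"grip":0},{"xyz":[0,-1.8,0],"roll":0,"grip":0},{"xyz":[0,-1.8,0],"roll":0,"grip":0},{"xyz":[0,0,0],"roll":0,"grip":0},{"xyz":[0,0,0],"roll":0,"grip":0}]'

```text
time_s: 27.1
position: [0.5463, 0.2031, 0.0764]
tcp_rot: [[1.0, -0.025, -0.0], [-0.025, -1.0, -0.0], [-0.0, 0.0, -1.0]]
force: [-0.1, 0.5, -1.5]
opening: 0.178
grasp_force: 30.0
```

Emit:
move_arm --increments '[{"xyz":[0,0,0],"roll":0,"grip":0}]'

```text
time_s: 27.18
position: [0.5463, 0.203, 0.0764]
tcp_rot: [[1.0, -0.025, -0.0], [-0.025, -1.0, -0.0], [-0.0, 0.0, -1.0]]
force: [-0.5, -0.1, -1.7]
opening: 0.182
grasp_force: 30.0
```

Emit:
move_arm --increments '[{"xyz":[0,-0.3,-3],"roll":0,"grip":0},{"xyz":[0,0,-8],"roll":0,"grip":0},{"xyz":[0,0,-14],"roll":0,"grip":0},{"xyz":[0,0,-25],"roll":0,"grip":0},{"xyz":[0,0,-30],"roll":0,"grip":0}]'

```text
time_s: 27.6
position: [0.5449, 0.2033, 0.1562]
tcp_rot: [[1.0, -0.025, -0.004], [-0.025, -1.0, -0.001], [-0.004, 0.001, -1.0]]
force: [0.2, 0.6, -1.1]
opening: 0.181
grasp_force: 30.0
```

Emit:
move_arm --increments '[{"xyz":[0,0,-10],"roll":0,"grip":0},{"xyz":[-5.5,36,0],"roll":0,"grip":0},{"xyz":[-5.5,36,0],"roll":0,"grip":0},{"xyz":[-5.5,36,0],"roll":0,"grip":0},{"xyz":[-5.5,36,0],"roll":0,"grip":0}]'

```text
time_s: 28.02
position: [0.5201, 0.0592, 0.1666]
tcp_rot: [[1.0, -0.024, 0.001], [-0.024, -1.0, -0.0], [0.001, 0.0, -1.0]]
force: [0.6, -0.8, -1.0]
opening: 0.18
grasp_force: 30.0
```

Emit:
move_arm --increments '[{"xyz":[-5.5,36,0],"roll":0,"grip":0},{"xyz":[-5.5,36,0],"roll":0,"grip":0},{"xyz":[-5.5,36,0],"roll":0,"grip":0},{"xyz":[-5.5,36,0],"roll":0,"grip":0},{"xyz":[0,0,0],"roll":0,"grip":0}]'

```text
time_s: 28.43
position: [0.4952, -0.0893, 0.1666]
tcp_rot: [[1.0, -0.031, 0.002], [-0.031, -1.0, -0.004], [0.002, 0.004, -1.0]]
force: [-0.4, 0.2, -1.1]
opening: 0.185
grasp_force: 30.0
```

Emit:
move_arm --increments '[{"xyz":[0,0,0],"roll":0,"grip":0},{"xyz":[0,0,0],"roll":0,"grip":0},{"xyz":[0,0,0],"roll":0,"grip":0}]'

```text
time_s: 28.68
position: [0.4949, -0.0819, 0.1663]
tcp_rot: [[1.0, -0.024, -0.0], [-0.024, -1.0, 0.001], [-0.0, -0.001, -1.0]]
force: [-0.3, 0.0, -1.4]
opening: 0.18
grasp_force: 30.0
```

```bash
python3 r.py w6
python3 - <<'E'
from h import *
c=cam('top');a,d=bot.capture('top');P=cloud(c,d)
print(bot.read_state()['position'])
m=(abs(P[...,2]-.054)<.006)&(abs(P[...,0]-.545)<.05)&(P[...,1]>.09)&(P[...,1]<.3);q=P[m]
print(np.histogram(q[:,1],bins=np.arange(.1,.26,.004))[0])
E
```

```text
28.6833 [ 0.4949 -0.0819  0.1663] -1.38 [-0.34  0.01 -1.45] [-22.2  25.6 102.9   0.   51.6  69.2]
bridge in tool mm 1289 [ 7.98028024e+00 -1.86896836e+01  1.13258262e-02] [20.85155074 18.47442689 11.99813459] ((14.447295188903809, -0.13193511962890625), (37.16353225708008, 12.742687225341797), 89.6933822631836)
1561 c 543.9 148.9 [ 8.7 85.4] 88.4 z 0.0518 slope deg -1.44 y@.54 0.1478 x 0.501 0.587
2184 c 543.1 115.2 [14.  85.4] 88.7 z 0.0526 slope deg -1.4 y@.54 0.1134 x 0.5 0.586
658 c 530.8 178.6 [ 7.8 57.5] 84.5 z 0.0506 slope deg -3.8 y@.54 0.1775 x 0.502 0.559
tool: y@0 -230.71 slope 0.06 halfband [-4.   2.2] z 114.6 x 1.0 86.0 slot y=-7.5
tool: y@0 -196.3 slope 0.05 halfband [-7.1  4.5] z 113.8 x 1.0 86.0 slot y=-7.5
tool: y@0 -262.0 slope 2.44 halfband [-3.3  2. ] z 115.8 x 1.0 58.0 slot y=-7.5
[ 0.49508744 -0.08163534  0.16628881]
[ 0  0  2 56 57 53  6  0  0  0  0  0 45 46  0  0  0  0  0  1 61 32  0  0
  0  0  0 16 60 15  0  0  0  0  0  0  0  0  0]
```

View pics/w6.png

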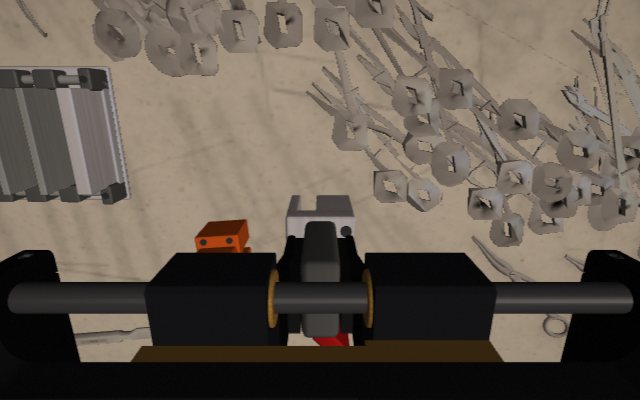

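The gauge hangs over clear bench at (320,220), with orange at (222,235) and the rack at the left edge. The divider pitches in the top view are 31 mm, as wanted. Now I'll stand it down.

Emit:
move_arm --increments '[{"xyz":[0,0,30],"roll":0,"grip":0},{"xyz":[0,0,35],"roll":0,"grip":0},{"xyz":[0,0,28],"roll":0,"grip":0},{"xyz":[0,0,14],"roll":0,"grip":0},{"xyz":[0,0,6],"roll":0,"grip":0}]'

```text
time_s: 29.2
position: [0.4938, -0.0812, 0.051]
tcp_rot: [[1.0, -0.023, -0.004], [-0.023, -1.0, 0.002], [-0.004, -0.002, -1.0]]
force: [-0.7, 0.6, -1.5]
opening: 0.182
grasp_force: 30.0
```

Emit:
move_arm --increments '[{"xyz":[0,0,2],"roll":0,"grip":0},{"xyz":[0,0,1],"roll":0,"grip":0},{"xyz":[0,0,0.5],"roll":0,"grip":0},{"xyz":[0,0,0],"roll":0,"grip":0},{"xyz":[0,0,0],"roll":0,"grip":0}]'

```text
time_s: 29.62
position: [0.4959, -0.0833, 0.0509]
tcp_rot: [[1.0, -0.025, 0.002], [-0.025, -1.0, -0.001], [0.002, 0.001, -1.0]]
force: [0.3, 1.5, -1.0]
opening: 0.185
grasp_force: 30.0
```

Emit:
move_arm --increments '[{"xyz":[0,0,1],"roll":0,"grip":0},{"xyz":[0,0,1],"roll":0,"grip":0},{"xyz":[0,0,0.5],"roll":0,"grip":0},{"xyz":[0,0,0],"roll":0,"grip":0},{"xyz":[0,0,0],"roll":0,"grip":0}]'

```text
time_s: 30.03
position: [0.4952, -0.0832, 0.0476]
tcp_rot: [[1.0, -0.025, 0.0], [-0.025, -1.0, -0.0], [0.0, 0.0, -1.0]]
force: [-1.1, -0.6, 2.2]
opening: 0.177
grasp_force: 30.0
```

Emit:
move_arm --increments '[{"xyz":[0,0,0.5],"roll":0,"grip":0},{"xyz":[0,0,0],"roll":0,"grip":0},{"xyz":[0,0,0],"roll":0,"grip":0}]'

```text
time_s: 30.28
position: [0.4953, -0.0832, 0.0476]
tcp_rot: [[1.0, -0.025, 0.001], [-0.025, -1.0, -0.0], [0.001, 0.0, -1.0]]
force: [-1.7, -0.1, 6.5]
opening: 0.184
grasp_force: 30.0
```

Its feet are on the bench. Opening the gripper and leaving.

Emit:
move_arm --increments '[{"xyz":[0,0,-0.7],"roll":0,"grip":0},{"xyz":[0,0,0],"roll":0,"grip":30},{"xyz":[0,0,0],"roll":0,"grip":50},{"xyz":[0,0,0],"roll":0,"grip":70},{"xyz":[0,0,0],"roll":0,"grip":70}]'

```text
time_s: 30.7
position: [0.4951, -0.083, 0.0474]
tcp_rot: [[1.0, -0.025, -0.0], [-0.025, -1.0, 0.0], [-0.0, -0.0, -1.0]]
force: [0.4, -0.5, 0.2]
opening: 0.399
grasp_force: 0.0
```

Emit:
move_arm --increments '[{"xyz":[0,0,0],"roll":0,"grip":70},{"xyz":[0,0,0],"roll":0,"grip":70},{"xyz":[0,0,-10],"roll":0,"grip":70},{"xyz":[0,0,-25],"roll":0,"grip":70},{"xyz":[0,0,-35],"roll":0,"grip":70}]'

```text
time_s: 31.12
position: [0.4931, -0.0823, 0.1167]
tcp_rot: [[1.0, -0.025, -0.006], [-0.025, -1.0, 0.002], [-0.006, -0.002, -1.0]]
force: [1.3, -1.0, 0.2]
opening: 0.682
grasp_force: 0.0
```

Emit:
move_arm --increments '[{"xyz":[0,0,-35],"roll":0,"grip":70},{"xyz":[0,0,-25],"roll":0,"grip":70},{"xyz":[0,0,0],"roll":0,"grip":70},{"xyz":[0,0,0],"roll":0,"grip":70},{"xyz":[0,0,0],"roll":0,"grip":70}]'

```text
time_s: 31.53
position: [0.4944, -0.0827, 0.1775]
tcp_rot: [[1.0, -0.025, -0.001], [-0.025, -1.0, 0.0], [-0.001, -0.0, -1.0]]
force: [-1.4, -0.7, -0.6]
opening: 0.698
grasp_force: 0.0
```

```bash
python3 g.py w7
python3 - <<'E'
from h import *
a,d=bot.capture('side');save('side7',a[120:300,160:480])
E
```

```text
31.5333 [ 0.4944 -0.0827  0.1775] -1.44 [-7.e-04  3.e-04 -1.e+00] [-22.3  24.5 102.3   0.   53.2  69.1]
978 ((495.9707336425781, -83.08705139160156), (15.802421569824219, 35.97568130493164), 88.68331146240234) [ 0.4977 -0.0831  0.0886]
shift tool mm [1.6 0.3]
```

View pics/side7.png

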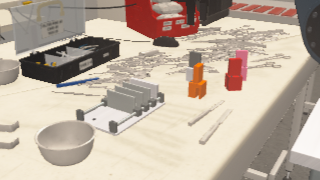

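The gauge stands upright behind the orange one at (193,70), with its grip top at z 0.0886 and the arm clear of it. The dividers are evenly spaced at (130,97), and the bowl is unmoved at (65,142).

```bash
python3 -c "
from rig import bot
print(bot.hand_in())"
```

```text
the job is handed in; nothing more can be done
None
```

The job is handed in at about 31.5 s of the 72 s allowed, but no verdict came back: each divider was set with roughly 3 to 4.5 N above the drag, the divider spacings measured about 31 mm (25 mm gaps), and the gauge stands upright on the bench clear of the rack.

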